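# Latch the ajar screw organiser

### The job

The screw organiser stands ajar on the console. Draw the steel latch loop out and hook it over the keeper on the rear half, then press the red lever down, firmly at the end, until it lies fully flat, so that the case is pulled shut and stays latched. Work gently: do not force the loop against the keeper or ram the lever, and leave the hammer, the pot and the tub where they are.

Things in the scene. Friction and masses are not known exactly. Their poses are not given: they have to be found in the camera images.
- case: Clear and black screw organiser case, 165 x 260 x 150 mm, held fast in a steel cradle. Origin: underside, on the parting plane of its halves. x points from the front half (with the lever) to the rear half (with the keeper), y along the case, z up. The latch runs along x at y = 0 on a grey ridge 36 mm wide and 22 mm high on the case's top; fingers have room down beside the ridge.
- lever_hinge (a point): Nominal axis of the lever's hinge (axis along case y), at (-30, 0, 184) mm of the case. The latch plate is shimmed: the true axis, and with it the lever, its flat stop and the loop, lies up to 2 mm higher or lower than this point.
- lever (a joint): Angle of the red lever, rad: 0 = flat on its rigid stop, pointing to case -x; 1.57 = upright; 1.92 = fully raised, leaning to the keeper against a rigid stop. It stays where left (0.05 Nm friction). Once hooked, tension builds from about 1.3 rad (up to 8 N at the tip). From 0.1 rad down a stiff friction stud under its tip resists with about 13 N to the end and stays where pushed: it does not snap flat by itself.
- handle: The red lever's plate, 67 long, 24 wide, 4 mm thick. Origin on the true hinge axis; it runs along its own -x from there, its upper face 4 mm up its z. That face looks to the keeper when the lever is upright.
- handle_tip (a point): Free end of the red lever, middle of its upper face, 67 mm from the hinge.
- loop: Steel wire loop, 34 mm between its side wires (4.4 mm thick), pinned to the lever 16 mm from the hinge towards the tip (and 1 mm under the hinge line). Origin on the pin's axis; it runs along its own x. At the start it leans back past upright along the half-raised lever. It swings freely, falls by its weight (45 g) and, pulled towards the keeper it swings the lever up (about 3 N) to the lever's stop.
- loop_bar (a point): Middle of the loop's end bar (5 mm thick, along case y), 75 mm from the pin. Brass balls of 11 mm at the bar's ends, 52 mm apart between centres, 63 mm over all: pinched between the fingers along case y the loop pivots freely about them.
- cover (a joint): Opening of the rear half about its foot, rad: 0 = nominally shut, about 0.044 (8 mm at the latch) = ajar, where a gasket spring (about 9 N per mm at the latch) holds it. The latch draws it in to between -0.014 and 0.017, by the keeper's setting.
- rear_half: Rear half of the case, 65 x 260 x 150 mm, with the steel keeper on its ridge. Origin: underside, on the parting plane; axes as the case's.
- keeper_seat (a point): Nominal centre of the seated bar, on the rear half. The keeper, 22 mm wide, has a post 2.5 mm before this point, and a lip on the post from 3.5 to 6.5 mm above it that reaches 4 mm behind it (case +x). The bar must pass down behind the lip and rests 0.5 mm below this point on a floor. The keeper is adjustable: it really lies up to 1.5 mm nearer or farther; with the lever fully raised the bar clears the lip by 1.5 to 5 mm.
- hammer: Claw hammer with wooden handle, 270 mm long, lying loose on the console. Leave it alone.
- pot: Terracotta pot, 110 mm wide, 100 mm high. Origin: underside. Leave it alone.
- tub: Small clear tub, 90 x 70 x 40 mm. Origin: underside. Leave it alone.

How it is judged (in metres and radians):
On the way, in this order (a step that is already met when the one before it is completed fails the run):
1. the loop's bar lies behind the keeper's post and below its lip, with the lever still raised (more than 1.0 rad) (value of joint lever above 1 rad and z of loop_bar in the frame of keeper_seat below 0.003 m and x of loop_bar in the frame of keeper_seat between -0.004 and 0.016 m), for 0.2 s.
2. the lever is flat (under 0.02 rad) and the case is drawn shut (cover joint under 0.02 rad) (value of joint each of lever, cover below 0.02 rad), for 0.2 s.
At the end, for the whole second after the job is handed in: The lever lies flat (within 0.02 rad of its stop) and still, the loop's bar is seated behind the keeper's post and under its lip (within 4 mm of the seat lengthways and less than 3 mm above it), and the rear half is drawn in to less than 0.02 rad (all of step 2 and z of loop_bar in the frame of keeper_seat below 0.003 m and x of loop_bar in the frame of keeper_seat between -0.004 and 0.004 m and velocity of joint lever below 0.05 rad/s); the robot touches nothing.
It fails at once if while the lever is raised beyond 1.4 rad, the loop is forced against the keeper or rear half with more than 20 N (value of joint lever above 1.4 rad and contact force between loop and rear_half above 20 N).
It fails at once if the gripper presses on the red lever with more than 25 N (contact force between any of the fingers, the arm and handle above 25 N).
It fails at once if the hammer, pot or tub is moved by more than 20 mm (distance of any of hammer, pot, tub from where it was at the start of the episode above 0.02 m).
It also fails if it takes over 70 s, if anything falls off the work surface, if the arm or the gripper's body presses on something with over 40 N, if the wrist force passes 120 N, or if a joint passes its speed limit or range.

### The arm

A 6-joint arm with a two-finger parallel gripper is mounted at the origin on the work surface. World frame = base frame: x ahead of the robot, y to its left, z up, the work surface at z = 0. Lengths are in mm, angles in degrees, forces in N, time in s.
With the tool pointing down it reaches from about 300 to 850 mm from the base axis. Payload 4.2 kg.
Tool frame: the origin (TCP) lies midway between the tips of the shut fingers; the grasp point (between the pads) lies 19 mm behind it (env.tcp_to_grasp is the distance from the TCP to the grasp point, in mm); z points along the fingers, x is the direction in which the jaws open and shut, and the axes are right-handed (so a half turn about z gives the same grasp; the last joint's range is limited). The gripper opens to 91 mm and grips with 3 to 60 N. Pads are 32 mm wide; open, the fingers measure 118 mm over their backs; the gripper's body (76 mm by 178 mm) begins 60 mm behind the grasp point.
Start: joints at [-68.583, 18.312, 89.639, -0, 72.044, -1.146], TCP at [220.632, -531.003, 213.976] pointing down, gripper open.
Joint ranges: [-177.97, 177.97], [-48.28, 115.42], [12.27, 149.76], [-77.06, 257.06], [2.81, 150.46], [-146.56, 146.56]. Speed limits (degrees/s): [147.25, 147.25, 180, 180, 180, 180].

### API

Orientations are given as [roll, pitch, yaw] about the fixed x, y, z axes, in that order (R = Rz(yaw) Ry(pitch) Rx(roll)).
In Python, from workcell import env gives the robot as it stands.
- The arm moves only by the tool drive_tool, never from a script. Its argument "motion" is a list of rows, each a list of 2 entries, a list of its own where there are three numbers: the shift along the world's x, y, z in m, then the turn, a rotation vector about the world's x, y, z in rad. In form: [[[dx, dy, dz], [wx, wy, wz]], ...]. A call has exactly 10 rows; each row shifts and turns the commanded pose from where the row before left it; what a row does not reach is not made up. A row lasts 1/12 s, in which the tool goes at most 41.7 mm and 7.16 degrees, less where a joint would pass 70% of its speed; a pose out of reach is approached as far as the arm can. A call is refused whole if a number of a shift passes 0.0417 or a number of a turn 0.125, either way. A call with a gripper value outside its range is refused whole. "claw" is the opening, from 0 (shut) to 1 (fully open), set as the call begins (left out, the last holds). The fingers move at their own pace and stop on an object; "force" is the grip in N (left out, the last holds). Time passes only in rows, so rows that do not move let the fingers close, or fill a call up. It gives the time, the measured TCP pose, the force and the opening at its end, in the units of the state.
- env.state(): the state, without advancing time (a new reading comes with each control period).
- env.grab_frame(name): name is "scene" or "top" or "wrist"; returns the picture (420x560x3 uint8, red, green, blue); there is no depth.
- env.camera_params(name): a dict with "fov_y" (degrees; the focal length in pixels is half the picture's height over the tangent of half this angle, whatever the lens; pixels are square), "cx", "cy" (the principal point, pixels), "k1" (the pictures are not rectified: a ray, as slopes to the right and down, at radius r is drawn at 1 + k1 r^2 times it, then the intrinsics apply), "pose" (4x4, takes a point from camera to world coordinates). Camera axes: x right, y down, z forward; pixel columns grow to the right and rows downward; lengths in mm; the calibration is good to about 2 mm. A picture is of the moment at which its call begins: read the wrist's pose just before it. camera_params takes no time and is no camera call; for the wrist camera it gives the pose at the moment of the call.
- env.job_done(): hands the job in, once; it reports no verdict.
The state is a dict: "time_s": time; "qpos": joint angles; "qvel": joint speeds; "effort": joint torques, N m; "ee_pos": TCP position; "ee_rot": TCP orientation; "force": force on the tool from outside, world axes, zero at the start; "torque": the same for the moment, N m; "gripper_width": finger opening in mm.
Only numpy, scipy, OpenCV 4.12 (cv2) and the standard library are available. Lean on these libraries where they do the work, as an engineer would, in place of code of your own. Each camera call takes 0.05 s, during which the arm holds its last target.

## Working session

There is one attempt and no reset: what is moved stays moved. The work goes in short steps, Python scripts to look and compute and a tool call to move; the robot and the scene stay as the last step left them, time stands still between calls to the robot, and variables do not carry over. Pictures are saved under pics/ and viewed, and the job is handed in when it is done.

Besides the shell and the picture viewer there is one more tool, called as name([rows], argument=value, ...), one row to a line, values as JSON. drive_tool: Moves the arm, as the interface text tells. Its arguments: {"type":"object","properties":{"motion":{"type":"array","items":{"type":"array"}},"claw":{"type":"number"},"force":{"type":"number"}},"required":["motion"]}

```bash
ls; mkdir -p pics; python3 - <<'E'
from workcell import env
import cv2
for n in ["scene","top","wrist"]:
    p=env.camera_params(n); print(n,p)
    im=env.grab_frame(n); cv2.imwrite(f"pics/{n}0.png",im[:,:,::-1])
print(env.state())
E
```

```text
pics
scene {'fov_y': 44.84907852893697, 'cx': 281.7356005055045, 'cy': 206.01239762643308, 'k1': -0.036423569465410595, 'pose': array([[-3.46672443e-01,  7.43292776e-01, -5.72131161e-01,
         1.27830345e+03],
       [ 9.37969414e-01,  2.78365536e-01, -2.06702701e-01,
         2.92379269e+02],
       [ 5.62097286e-03, -6.08299661e-01, -7.93687550e-01,
         1.29440891e+03],
       [ 0.00000000e+00,  0.00000000e+00,  0.00000000e+00,
         1.00000000e+00]])}
top {'fov_y': 54.50388071115916, 'cx': 282.64103747080424, 'cy': 209.6290643919029, 'k1': -0.003247902705159814, 'pose': array([[-7.81212947e-04, -9.93047963e-01,  1.17707829e-01,
         2.71680839e+02],
       [-9.99859446e-01, -1.19563712e-03, -1.67230011e-02,
         2.35544436e+01],
       [ 1.67474780e-02, -1.17704349e-01, -9.92907452e-01,
         1.49198842e+03],
       [ 0.00000000e+00,  0.00000000e+00,  0.00000000e+00,
         1.00000000e+00]])}
wrist {'fov_y': 64.38037207902441, 'cx': 280.04755326367365, 'cy': 209.40105370929754, 'k1': -0.03167595842796928, 'pose': array([[ 3.83478812e-01, -8.87356687e-01, -2
[... 249 characters left out ...]
00,  0.00000000e+00,
         1.00000000e+00]])}
{'time_s': 0.15, 'qpos': array([-6.85832758e+01,  1.83442003e+01,  8.96906481e+01, -3.85668872e-04,
        7.20437758e+01, -1.14490400e+00]), 'qvel': array([ 0.0333737 , -0.13353176, -0.26424306, -0.00731805,  0.01027201,
        0.03172876]), 'effort': array([ 2.93868789e-04, -4.12773871e+01, -2.32156152e+01,  7.27466214e-02,
        4.33119654e-02, -8.43616181e-05]), 'ee_pos': array([ 220.4831489 , -530.63550068,  213.30163708]), 'ee_rot': array([-1.79998796e+02,  7.86157865e-02, -6.74382519e+01]), 'force': array([0.71287548, 0.07158165, 0.32434274]), 'torque': array([0.04901507, 0.02855096, 0.00831941]), 'gripper_width': 90.95271059928702}
```

View pics/scene0.png

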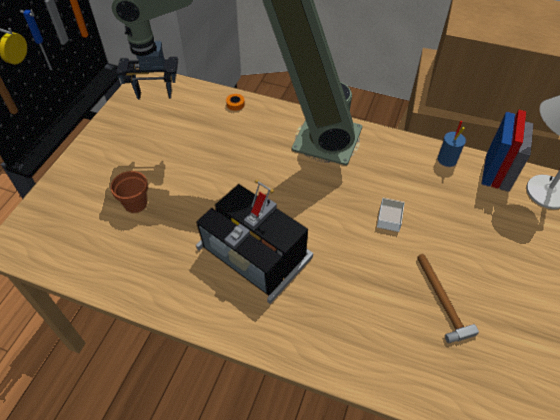

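View pics/top0.png

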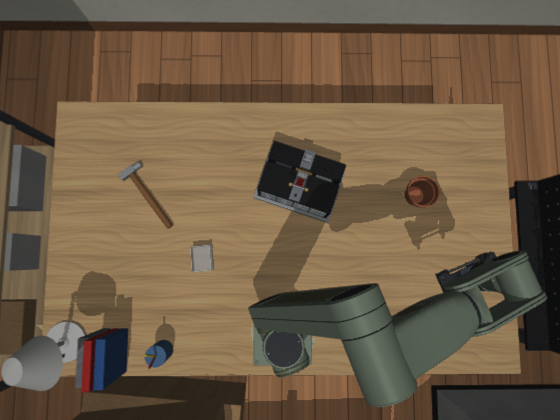

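View pics/wrist0.png

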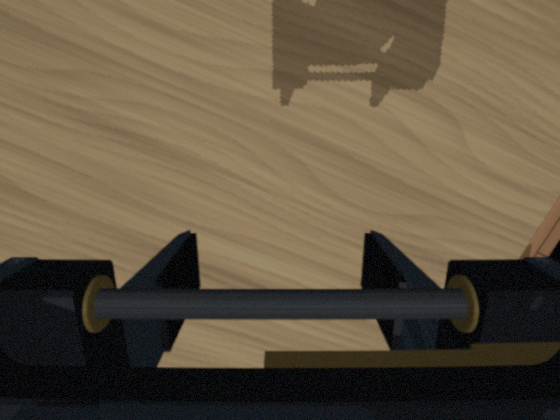

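The scene view shows the case around (255,240), with the red lever at (260,203) and the keeper at (236,235). In the top view the case is at (300,180), with the keeper at (307,158) above the lever at (298,185). I'll zoom in.

```bash
python3 - <<'E'
import cv2
a=cv2.imread("pics/scene0.png")[170:310,185:325]; b=cv2.imread("pics/top0.png")[130:230,245:355]
cv2.imwrite("pics/z1.png",cv2.resize(a,None,fx=4.2,fy=4.2,interpolation=cv2.INTER_CUBIC))
cv2.imwrite("pics/z2.png",cv2.resize(b,None,fx=6,fy=6,interpolation=cv2.INTER_CUBIC))
E
```

```text
(no output)
```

View pics/z1.png

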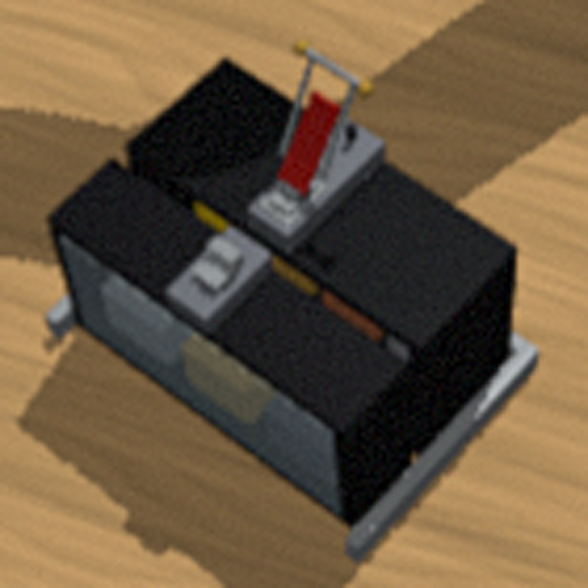

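View pics/z2.png

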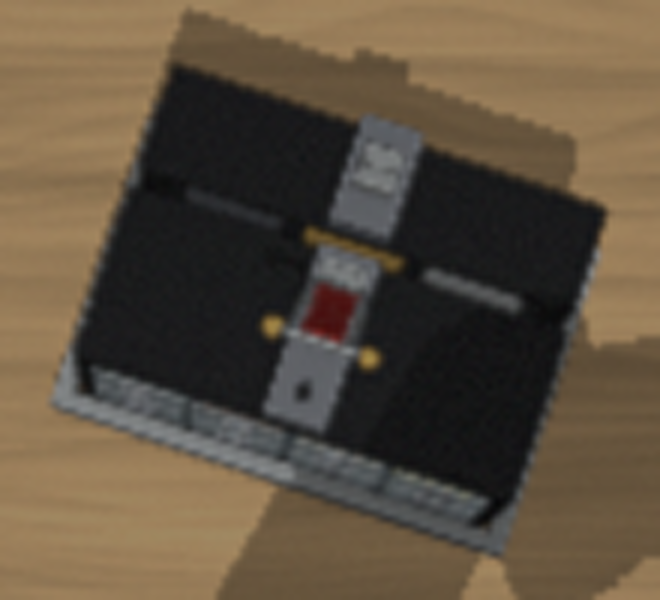

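```bash
cat > h.py <<'E'
import numpy as np, cv2
def K(p):
    f=210/np.tan(np.radians(p["fov_y"]/2)); return f
def ray(p,uv):
    f=K(p); d=np.array([(uv[0]-p["cx"])/f,(uv[1]-p["cy"])/f]); s=d.copy()
    for _ in range(20): s=d/(1+p["k1"]*(s@s))
    P=np.array(p["pose"]); v=P[:3,:3]@np.array([s[0],s[1],1]); return P[:3,3],v/np.linalg.norm(v)
def tri(a,b):
    (o1,d1),(o2,d2)=a,b
    A=np.stack([d1,-d2],1); t=np.linalg.lstsq(A,o2-o1,rcond=None)[0]
    x,y=o1+t[0]*d1,o2+t[1]*d2
    return (x+y)/2,np.linalg.norm(x-y)
def plane(r,z):
    o,d=r; return o+d*(z-o[2])/d[2]
def proj(p,X):
    P=np.array(p["pose"]); c=P[:3,:3].T@(np.asarray(X,float)-P[:3,3]); s=c[:2]/c[2]; s=s*(1+p["k1"]*(s@s)); return s*K(p)+[p["cx"],p["cy"]]
E
python3 - <<'E'
from workcell import env
from h import *
S=env.camera_params("scene");T=env.camera_params("top")
z1=lambda u,v:((u+.5)/4.2-.5+185,(v+.5)/4.2-.5+170)
z2=lambda u,v:((u+.5)/6-.5+245,(v+.5)/6-.5+130)
pts={"ballL":((301,48),(272,326)),"ballR":((366,87),(369,358)),"keeper":((220,258),(379,165)),"redtiptop":((322,97),None)}
for k,(a,b) in pts.items():
    if b: print(k,*tri(ray(S,z1(*a)),ray(T,z2(*b))))
# ridge edges in top at z 172 : near end corners & far end corners
for n,uv in {"near L":(266,411),"near R":(326,430),"far L":(362,116),"far R":(424,131)}.items():
    print(n,plane(ray(T,z2(*uv)),172+5))
for n,uv in {"caseTopFL":(172,66),"FR":(606,210)}.items(): print(n,plane(ray(T,z2(*uv)),155))
E
```

```text
ballL [497.99399254 -37.98464683 292.39676779] 41.17601742495898
ballR [478.93711948 -48.95213749 236.7381463 ] 44.957722004138205
keeper [599.57051687 -79.47853221 186.44903344] 2.974061040162155
near L [465.50020867 -19.08534678 177.        ]
near R [455.12936216 -51.65674404 177.        ]
far L [630.03250118 -72.49688605 177.        ]
far R [ 621.68225402 -106.66745913  177.        ]
caseTopFL [664.4104813   32.49960472 155.        ]
FR [ 582.6563037  -210.33443432  155.        ]
```

```bash
python3 - <<'E'
from workcell import env
from h import *
S=env.camera_params("scene");T=env.camera_params("top")
z1=lambda u,v:((u+.5)/4.2-.5+185,(v+.5)/4.2-.5+170)
z2=lambda u,v:((u+.5)/6-.5+245,(v+.5)/6-.5+130)
a=tri(ray(S,z1(366,87)),ray(T,z2(272,326)));b=tri(ray(S,z1(301,48)),ray(T,z2(369,358)))
print(a,b,np.linalg.norm(a[0]-b[0])); 
d=a[0]-b[0]; print("yaw case", np.degrees(np.arctan2(-d[0],d[1])))
E
```

```text
(array([496.29713893, -18.87814515, 263.88926071]), np.float64(1.1691461247978183)) (array([480.15516668, -68.66376865, 262.86265291]), np.float64(0.44706852780585105)) 52.347163240999585
yaw case -17.964228277976478
```

drive_tool([
  [[0.015, 0.027, 0.0131], [0, 0, -0.0712]],
  [[0.015, 0.027, 0.0131], [0, 0, -0.0712]],
  [[0.015, 0.027, 0.0131], [0, 0, -0.0712]],
  [[0.015, 0.027, 0.0131], [0, 0, -0.0712]],
  [[0.015, 0.027, 0.0131], [0, 0, -0.0712]],
  [[0.015, 0.027, 0.0131], [0, 0, -0.0712]],
  [[0.015, 0.027, 0.0131], [0, 0, -0.0712]],
  [[0.015, 0.027, 0.0131], [0, 0, -0.0712]],
  [[0.015, 0.027, 0.0131], [0, 0, -0.0712]],
  [[0.015, 0.027, 0.0131], [0, 0, -0.0712]],
], claw=1)

```text
time_s: 0.98
ee_pos: [370.9, -259.5, 345.5]
ee_rot: [180.0, 0.0, -108.4]
force: [0.7, -0.5, 0.3]
gripper_width: 91.3
```

drive_tool([
  [[0.0131, 0.0241, 0], [0, 0, 0]],
  [[0.0131, 0.0241, 0], [0, 0, 0]],
  [[0.0131, 0.0241, 0], [0, 0, 0]],
  [[0.0131, 0.0241, 0], [0, 0, 0]],
  [[0.0131, 0.0241, 0], [0, 0, 0]],
  [[0.0131, 0.0241, 0], [0, 0, 0]],
  [[0.0131, 0.0241, 0], [0, 0, 0]],
  [[0.0131, 0.0241, 0], [0, 0, 0]],
  [[0.0131, 0.0241, 0], [0, 0, 0]],
  [[0, 0, 0], [0, 0, 0]],
])

```text
time_s: 1.82
ee_pos: [490.1, -40.5, 344.2]
ee_rot: [179.9, 0.1, -108.0]
force: [1.6, -0.6, 0.1]
gripper_width: 91.2
```

```bash
python3 - <<'E'
from workcell import env
import cv2,pickle
s=env.state();print(s["time_s"],s["ee_pos"],s["ee_rot"],s["force"],s["qpos"])
p=env.camera_params("wrist"); im=env.grab_frame("wrist"); cv2.imwrite("pics/w1.png",im[:,:,::-1]);pickle.dump(p,open("w1.pkl","wb"))
print(env.state()["ee_pos"])
E
```

```text
1.8167 [490.11997955 -40.53207135 344.22235513] [ 1.79947883e+02  1.26245596e-01 -1.07982407e+02] [ 1.63281521 -0.63265955  0.05709263] [ -6.15907318   7.44712799  85.58532854   0.13443086  86.99269648
 101.81619381]
[489.06932016 -42.47009412 344.29405814]
```

View pics/w1.png

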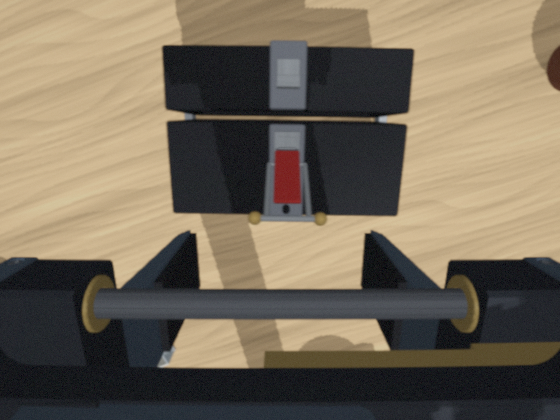

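The wrist view shows the balls at about (255,218) and (320,218), the red lever at (287,177) and the keeper at (288,72). I'll take a settled picture and measure from it.

```bash
python3 - <<'E'
from workcell import env
from h import *
import pickle
for i in range(2): env.grab_frame("wrist")
s=env.state();print(s["time_s"],s["ee_pos"],s["ee_rot"],s["qvel"])
p=env.camera_params("wrist"); im=env.grab_frame("wrist")[:,:,::-1].copy(); cv2.imwrite("pics/w2.png",im);pickle.dump(p,open("w2.pkl","wb"))
hsv=cv2.cvtColor(im,cv2.COLOR_BGR2HSV)
def blobs(m,r):
    n,l,st,c=cv2.connectedComponentsWithStats(m.astype(np.uint8)); 
    for i in range(1,n):
        if st[i,4]>8: print(r,c[i],st[i])
h,s_,v=cv2.split(hsv)
roi=np.zeros(h.shape,bool); roi[205:232,240:335]=1
blobs(roi&(h>8)&(h<32)&(s_>120),"gold")
blobs(((h<6)|(h>174))&(s_>150)&(v>60),"red")
cv2.imwrite("pics/w2z.png",cv2.resize(im[30:235,200:375],None,fx=3.4,fy=2.9,interpolation=cv2.INTER_CUBIC) if 0 else cv2.resize(im[30:230,200:375],None,fx=3,fy=3,interpolation=cv2.INTER_CUBIC))
E
```

```text
1.9667 [488.21301687 -44.31144105 344.66658297] [ 1.79953239e+02 -5.67590697e-02 -1.08199745e+02] [-1.36912336 -0.4779223   0.16891609  0.0108233   0.00839773  0.05535843]
gold [247.77358491 216.0754717 ] [243 210  11  13 106]
gold [313.63917526 216.68041237] [309 210  10  14  97]
red [280.97355769 176.04727564] [ 268  150   26   52 1248]
```

View pics/w2z.png

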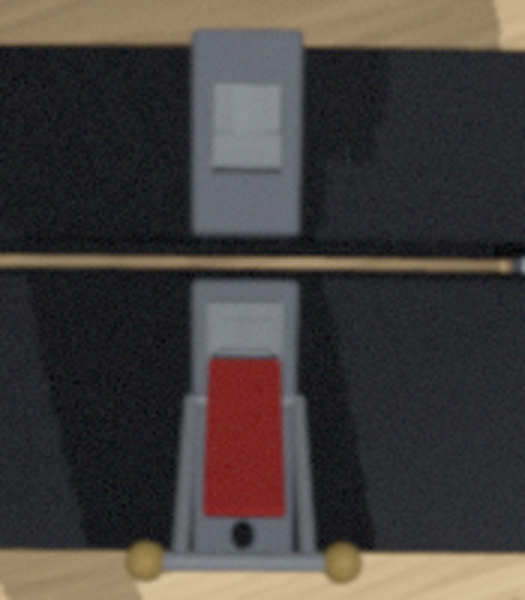

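```bash
python3 - <<'E'
from h import *
import pickle
from workcell import env
p=pickle.load(open("w2.pkl","rb"))
T=env.camera_params("top");S=env.camera_params("scene")
a=ray(p,(247.77,216.08));b=ray(p,(313.64,216.68))
for z in (258,263,268):
    A,B=plane(a,z),plane(b,z);d=A-B;print(z,A,B,(A+B)/2,np.linalg.norm(d),np.degrees(np.arctan2(-d[0],d[1])))
z2=lambda u,v:((u+.5)/6-.5+245,(v+.5)/6-.5+130)
z1=lambda u,v:((u+.5)/4.2-.5+185,(v+.5)/4.2-.5+170)
w=lambda u,v:((u+.5)/3-.5+200,(v+.5)/3-.5+30)
rs={"L":[a,ray(T,z2(272,326)),ray(S,z1(366,87))],"R":[b,ray(T,z2(369,358)),ray(S,z1(301,48))]}
for k,r in rs.items():
    print(k,"wrist-scene",tri(r[0],r[2]),"wrist-top",tri(r[0],r[1]))
# ridge edges/ gap at z=172+c; keeper
for n,uv,z in [("gapL",(0,260),155),("gapR",(500,265),155),("ridge far L",(194,31),177),("far R",(301,31),177),("fr rear L",(191,235),177),("fr rear R",(299,235),177),("front half L",(193,281),177),("front half R",(298,281),177),("keeper farL",(213,85),189),("far R",(280,85),189),("step L",(212,132),189),("stepR",(280,132),189),("nearL",(212,168),189),("nearR",(280,168),189),("hingeplate farL",(207,304),186),("R",(284,304),186)]:
    print(n,plane(ray(p,w(*uv)),z).round(1))
E
```

```text
258 [494.23933048 -19.19022583 258.        ] [477.04733231 -69.77840513 258.        ] [485.64333139 -44.48431548 258.        ] 53.429661115161274 -18.769928453896686
263 [495.55772768 -20.1539136  263.        ] [478.69852689 -69.76282256 263.        ] [487.12812728 -44.95836808 263.        ] 52.39538623796927 -18.769928453896767
268 [496.87612487 -21.11760138 268.        ] [480.34972148 -69.74723999 268.        ] [488.61292317 -45.43242068 268.        ] 51.361111360777215 -18.769928453896732
L wrist-scene (array([494.68439707, -19.41484673, 261.26574648]), np.float64(1.1047546983836152)) wrist-top (array([496.13825925, -19.91126788, 264.29047749]), np.float64(1.0923000830447633))
R wrist-scene (array([477.44525563, -69.72044811, 259.34601911]), np.float64(0.13930853927022616)) wrist-top (array([479.6703823 , -69.21179056, 265.67842939]), np.float64(1.0978037355913528))
gapL [585.8  11.7 155. ]
gapR [ 529.6 -153.8  155. ]
ridge far L [629.5 -75.9 177. ]
far R [ 619.1 -107.4  177. ]
fr rear L [572.1 -55.2 177. ]
fr rear R [561.1 -88.6 177. ]
front half L [558.1 -51.1 177. ]
front half R [547.3 -84.  177. ]
keeper farL [611.1 -76.3 189. ]
far R [604.7 -95.5 189. ]
step L [598.5 -71.7 189. ]
stepR [592.  -91.5 189. ]
nearL [588.6 -68.4 189. ]
nearR [582.  -88.3 189. ]
hingeplate farL [550.  -53.6 186. ]
R [542.3 -77.1 186. ]
```

drive_tool([
  [[-0.0012, -0.0008, 0], [0, 0, -0.009]],
  [[0, 0, -0.012], [0, 0, 0]],
  [[0, 0, -0.012], [0, 0, 0]],
  [[0, 0, -0.012], [0, 0, 0]],
  [[0, 0, -0.012], [0, 0, 0]],
  [[0, 0, -0.012], [0, 0, 0]],
  [[0, 0, -0.012], [0, 0, 0]],
  [[0, 0, -0.012], [0, 0, 0]],
  [[0, 0, -0.012], [0, 0, 0]],
  [[0, 0, -0.0045], [0, 0, 0]],
])

```text
time_s: 2.85
ee_pos: [485.9, -45.8, 243.1]
ee_rot: [179.8, -0.1, -108.9]
force: [-0.3, -0.7, -0.7]
gripper_width: 91.6
```

```bash
cat > look.py <<'E'
import sys,pickle
from workcell import env
from h import *
n=sys.argv[1]; cam=sys.argv[2] if len(sys.argv)>2 else "wrist"
s=env.state();print(s["time_s"],s["ee_pos"].round(2),s["ee_rot"].round(2),s["force"].round(2),s["torque"].round(3),s["gripper_width"])
p=env.camera_params(cam); im=env.grab_frame(cam)[:,:,::-1].copy(); pickle.dump(p,open(n+".pkl","wb"))
if cam=="scene": im=cv2.resize(im[170:310,185:325],None,fx=4.2,fy=4.2,interpolation=cv2.INTER_CUBIC)
cv2.imwrite(f"pics/{n}.png",im)
E
python3 look.py w3
```

```text
2.85 [485.95 -45.84 243.07] [ 1.7985e+02 -5.0000e-02 -1.0887e+02] [-0.35 -0.74 -0.74] [0.109 0.055 0.008] 91.57753981897959
```

View pics/w3.png

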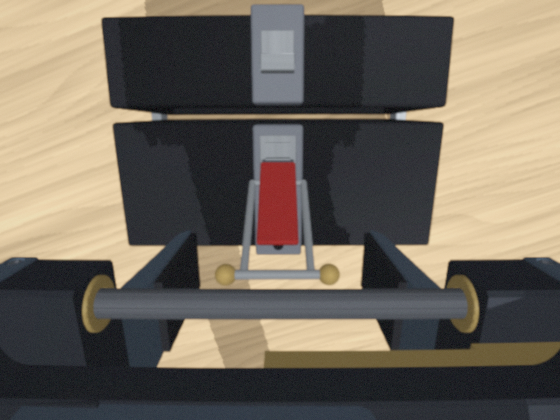

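The balls are at (225,274) and (329,274), between the open pads. I'll triangulate them across both wrist heights.

```bash
python3 - <<'E'
from h import *
import pickle
p=pickle.load(open("w2.pkl","rb"));q=pickle.load(open("w3.pkl","rb"))
im=cv2.imread("pics/w3.png");h,s,v=cv2.split(cv2.cvtColor(im,cv2.COLOR_BGR2HSV))
m=((h>8)&(h<32)&(s>120));r=np.zeros_like(m);r[258:290,210:345]=1
n,l,st,c=cv2.connectedComponentsWithStats((m&r).astype(np.uint8));
cs=[(c[i],st[i]) for i in range(1,n) if st[i,4]>40];print(cs)
cs=sorted([x[0] for x in cs],key=lambda x:x[0])
a=tri(ray(p,(247.77,216.08)),ray(q,cs[0]));b=tri(ray(p,(313.64,216.68)),ray(q,cs[1]))
print(a,b,np.linalg.norm(a[0]-b[0]),(a[0]+b[0])/2)
for z in(258,263,268):
  A,B=plane(ray(q,cs[0]),z),plane(ray(q,cs[1]),z);print(z,(A+B)/2,np.linalg.norm(A-B))
print(proj(q,[486,-45.8,262]))
E
```

```text
[(array([224.54929577, 269.74647887]), array([216, 265,  17,  12,  71], dtype=int32)), (array([328.33802817, 269.61971831]), array([321, 265,  17,  12,  71], dtype=int32))]
(array([493.38019545, -18.0155319 , 253.56031927]), np.float64(0.8908849773297142)) (array([475.00533043, -69.85146806, 251.82880482]), np.float64(0.10792477826410134)) 55.023613878470755 [484.19276294 -43.93349998 252.69456204]
258 [486.87643401 -44.57374583 258.        ] 53.64813767422917
263 [489.21445914 -45.43316384 263.        ] 51.93497828315928
268 [491.55248426 -46.29258185 268.        ] 50.221818892089395
[279.21909007 274.08390461]
```

drive_tool([
  [[0, 0, 0], [0, 0, 0]],
  [[0, 0, 0], [0, 0, 0]],
  [[0, 0, 0], [0, 0, 0]],
  [[0, 0, 0], [0, 0, 0]],
  [[0, 0, 0], [0, 0, 0]],
  [[0, 0, 0], [0, 0, 0]],
  [[0, 0, 0], [0, 0, 0]],
  [[0, 0, 0], [0, 0, 0]],
  [[0, 0, 0], [0, 0, 0]],
  [[0, 0, 0], [0, 0, 0]],
], claw=0.6, force=8)

```text
time_s: 3.73
ee_pos: [487.3, -44.8, 244.7]
ee_rot: [180.0, 0.0, -108.7]
force: [-0.2, 0.3, 3.2]
gripper_width: 61.7
```

```bash
python3 look.py w4
```

```text
3.7333 [487.27 -44.76 244.73] [ 1.8000e+02  1.0000e-02 -1.0874e+02] [-0.21  0.25  3.22] [ 0.175  0.239 -0.042] 61.70723770319477
```

View pics/w4.png

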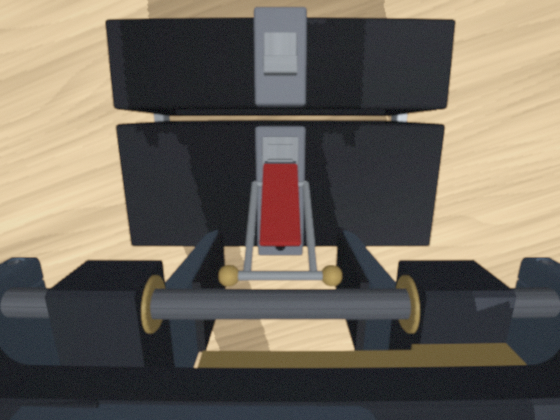

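drive_tool([
  [[0.0047, -0.0016, 0.003], [0, 0, 0]],
  [[0.0047, -0.0016, 0.0025], [0, 0, 0]],
  [[0.0047, -0.0016, 0.002], [0, 0, 0]],
  [[0.0047, -0.0016, 0.001], [0, 0, 0]],
  [[0.0047, -0.0016, 0.0005], [0, 0, 0]],
  [[0.0047, -0.0016, 0.0003], [0, 0, 0]],
  [[0.0047, -0.0016, 0.0001], [0, 0, 0]],
  [[0.0047, -0.0016, 0], [0, 0, 0]],
  [[0.0047, -0.0016, 0], [0, 0, 0]],
  [[0.0047, -0.0016, 0], [0, 0, 0]],
])

```text
time_s: 4.62
ee_pos: [534.2, -60.9, 253.2]
ee_rot: [179.9, -0.0, -108.7]
force: [-0.6, 1.0, -5.6]
gripper_width: 61.3
```

```bash
python3 look.py w5
```

```text
4.6167 [534.16 -60.86 253.24] [ 1.7988e+02 -2.0000e-02 -1.0875e+02] [-0.64  1.   -5.57] [0.262 0.219 0.026] 61.26019158482352
```

View pics/w5.png

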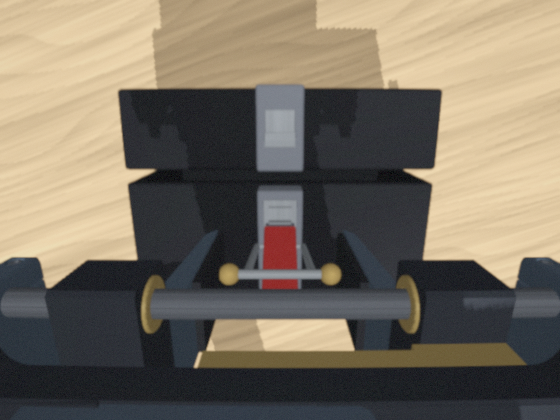

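drive_tool([
  [[0.0066, -0.0022, -0.0008], [0, 0, 0]],
  [[0.0063, -0.0021, -0.0013], [0, 0, 0]],
  [[0.0061, -0.0021, -0.0017], [0, 0, 0]],
  [[0.0055, -0.0019, -0.0021], [0, 0, 0]],
  [[0.0053, -0.0018, -0.0024], [0, 0, 0]],
  [[0, 0, 0], [0, 0, 0]],
  [[0, 0, 0], [0, 0, 0]],
  [[0, 0, 0], [0, 0, 0]],
  [[0, 0, 0], [0, 0, 0]],
  [[0, 0, 0], [0, 0, 0]],
])

```text
time_s: 5.5
ee_pos: [564.0, -70.9, 245.8]
ee_rot: [-180.0, -0.0, -108.7]
force: [-2.4, 1.0, -2.8]
gripper_width: 61.8
```

```bash
python3 look.py w6; python3 look.py s6 scene
```

```text
5.5 [563.97 -70.92 245.85] [-179.98   -0.   -108.74] [-2.43  0.98 -2.84] [ 0.279  0.328 -0.005] 61.78691744295731
5.55 [563.95 -70.95 245.86] [-179.98   -0.   -108.74] [-2.97  1.74 -3.25] [0.332 0.33  0.005] 61.44017930461442
```

View pics/w6.png

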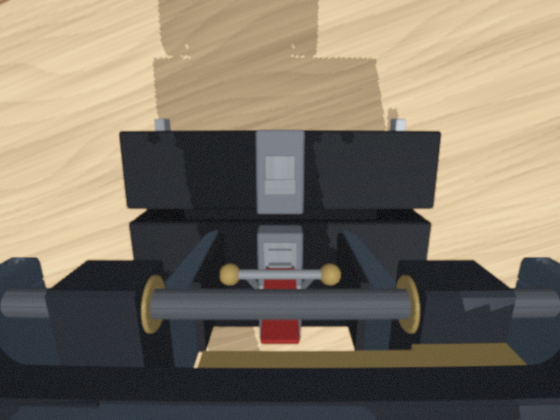

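View pics/s6.png

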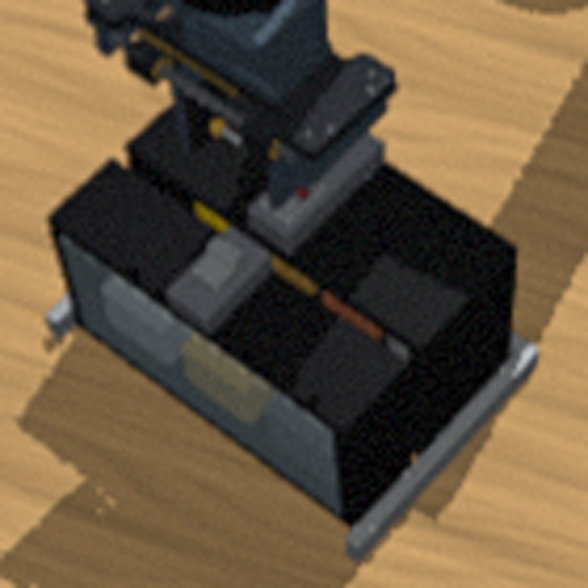

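drive_tool([
  [[0.0042, -0.0014, -0.0028], [0, 0, 0]],
  [[0.0041, -0.0014, -0.0031], [0, 0, 0]],
  [[0.0038, -0.0013, -0.0034], [0, 0, 0]],
  [[0.0036, -0.0012, -0.0036], [0, 0, 0]],
  [[0.0033, -0.0011, -0.0039], [0, 0, 0]],
  [[0, 0, 0], [0, 0, 0]],
  [[0, 0, 0], [0, 0, 0]],
  [[0, 0, 0], [0, 0, 0]],
  [[0, 0, 0], [0, 0, 0]],
  [[0, 0, 0], [0, 0, 0]],
])

```text
time_s: 6.43
ee_pos: [583.2, -77.4, 229.1]
ee_rot: [-180.0, -0.0, -108.7]
force: [-1.7, 1.4, -0.9]
gripper_width: 61.6
```

```bash
python3 look.py w7; python3 look.py s7 scene
```

```text
6.4333 [583.18 -77.37 229.09] [-179.97   -0.   -108.74] [-1.71  1.44 -0.89] [0.317 0.315 0.007] 61.55823487056913
6.4833 [583.16 -77.41 229.1 ] [-179.96   -0.   -108.74] [-2.07  1.14 -0.68] [ 0.322  0.29  -0.014] 62.025252343309845
```

View pics/w7.png

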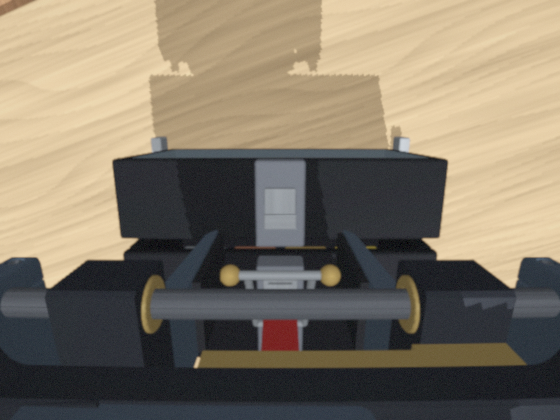

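View pics/s7.png

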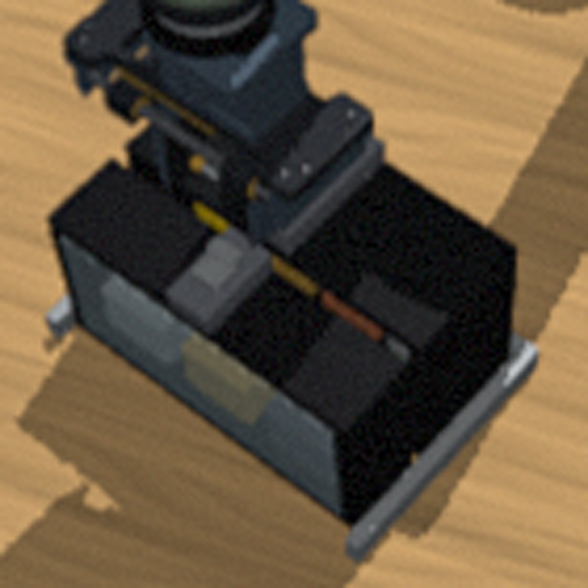

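drive_tool([
  [[0.0033, -0.0011, -0.0041], [0, 0, 0]],
  [[0.003, -0.001, -0.0044], [0, 0, 0]],
  [[0.0027, -0.0009, -0.0045], [0, 0, 0]],
  [[0.0025, -0.0008, -0.0047], [0, 0, 0]],
  [[0.0022, -0.0007, -0.0049], [0, 0, 0]],
  [[0.0015, -0.0005, -0.0049], [0, 0, 0]],
  [[0, 0, 0], [0, 0, 0]],
  [[0, 0, 0], [0, 0, 0]],
  [[0, 0, 0], [0, 0, 0]],
  [[0, 0, 0], [0, 0, 0]],
])

```text
time_s: 7.37
ee_pos: [598.3, -82.4, 201.6]
ee_rot: [-180.0, -0.0, -108.7]
force: [-2.4, 1.1, -1.3]
gripper_width: 61.6
```

```bash
python3 look.py w8; python3 look.py s8 scene
```

```text
7.3667 [598.33 -82.43 201.6 ] [-1.7998e+02 -1.0000e-02 -1.0875e+02] [-2.36  1.15 -1.25] [0.231 0.499 0.   ] 61.56723907436641
7.4167 [598.34 -82.45 201.63] [-1.7997e+02 -1.0000e-02 -1.0875e+02] [-2.29  1.01  0.27] [ 0.257  0.505 -0.004] 61.65886617788883
```

View pics/w8.png

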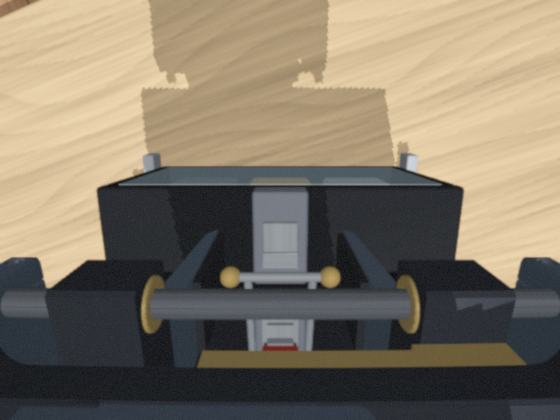

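View pics/s8.png

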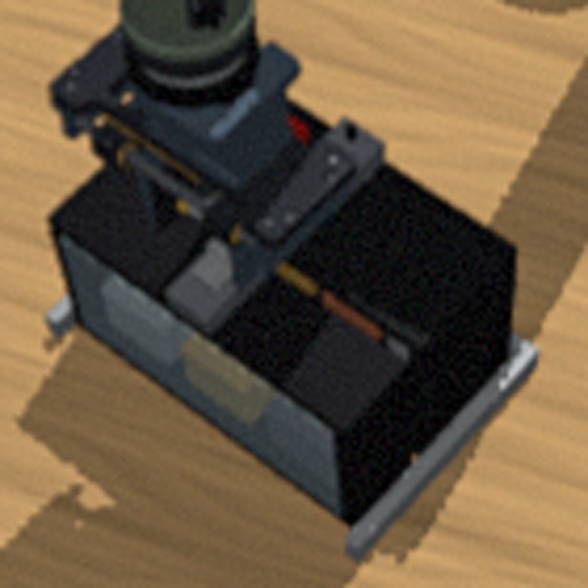

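```bash
python3 - <<'E'
from h import *
import pickle
u=np.array([.947,-.3206,0]);v=np.array([.3206,.947,0]);O=np.array([552.6,-67.5,0])
z1=lambda a,b:((a+.5)/4.2-.5+185,(b+.5)/4.2-.5+170)
def side(r,y=0):
    o,d=r;t=(y-(o-O)@v)/(d@v);X=o+t*d;return [(X-O)@u+30,X[2]-184,(X-O)@v]
S=pickle.load(open("s8.pkl","rb"))
for a in [(300,118),(310,130),(298,135)]: print("tip rel hinge",np.round(side(ray(S,z1(*a))),1))
bar=np.array([598.3,-82.4,220.6]);print("bar rel hinge",(bar-O)@u+30,bar[2]-184,(bar-O)@v)
im=cv2.imread("pics/w8.png");cv2.imwrite("pics/w8z.png",cv2.resize(im[180:360,215:345],None,fx=3.3*1.3,fy=3.3,interpolation=cv2.INTER_CUBIC) if 0 else cv2.resize(im[180:360,195:365],None,fx=3.3,fy=3.3,interpolation=cv2.INTER_CUBIC))
for n in("w2","w4","w5","w6","w7","w8"):
    pass
E
```

```text
tip rel hinge [-8.2 56.4 -0. ]
tip rel hinge [-16.9  35.6  -0. ]
tip rel hinge [-5.5 41.7 -0. ]
bar rel hinge 78.05483999999993 36.599999999999994 0.5411199999999745
```

View pics/w8z.png

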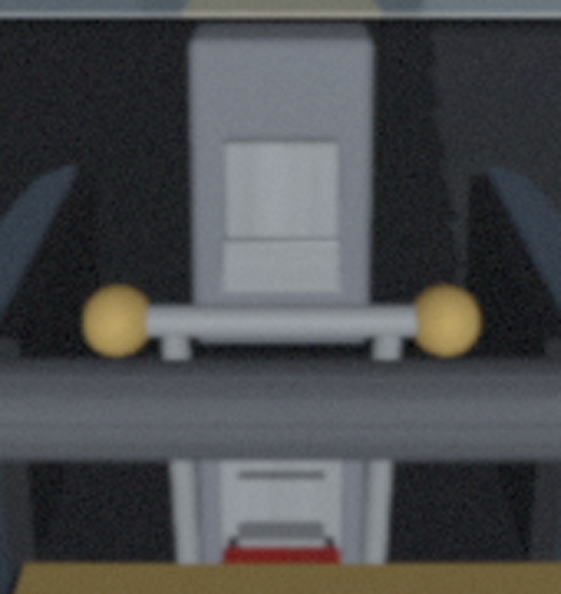

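```bash
python3 - <<'E'
from h import *
import pickle
u=np.array([.947,-.3206,0]);v=np.array([.3206,.947,0]);O=np.array([552.6,-67.5,0])
P={k:pickle.load(open(k+".pkl","rb")) for k in("w2","w7","w8","w4")}
a=lambda r:("w2",(200+(246+.5)/3-.5,30+(r+.5)/3-.5))
b=lambda r:("w8",(195+(281+.5)/3.3-.5,180+(r+.5)/3.3-.5))
def t(p,q):
    X,e=tri(ray(P[p[0]],p[1]),ray(P[q[0]],q[1]));print(((X-O)@u+30).round(1),(X[2]-184).round(1),((X-O)@v).round(1),e.round(2))
for n,x,y in[("far",85,141),("step",132,240),("near",168,293),("ridge far",31,40)]: print(n,end=" ");t(a(x),b(y))
E
```

```text
far 90.4 -9.4 0.3 0.14
step 75.2 2.3 0.3 0.05
near 64.6 2.6 0.3 0.07
ridge far 107.9 -18.7 0.4 0.27
```

drive_tool([
  [[0.0014, -0.0005, -0.0041], [0, 0, 0]],
  [[0.0008, -0.0003, -0.0041], [0, 0, 0]],
  [[0.0006, -0.0002, -0.0041], [0, 0, 0]],
  [[0.0003, -0.0001, -0.0041], [0, 0, 0]],
  [[0.0002, -0.0001, -0.0041], [0, 0, 0]],
  [[0, 0, -0.0041], [0, 0, 0]],
  [[0, 0, 0], [0, 0, 0]],
  [[0, 0, 0], [0, 0, 0]],
  [[0, 0, 0], [0, 0, 0]],
  [[0, 0, 0], [0, 0, 0]],
])

```text
time_s: 8.3
ee_pos: [601.8, -83.7, 176.9]
ee_rot: [-180.0, -0.0, -108.7]
force: [-1.7, 0.8, -0.3]
gripper_width: 61.6
```

```bash
python3 look.py w9; python3 -c "
import cv2
im=cv2.imread('pics/w9.png');cv2.imwrite('pics/w9z.png',cv2.resize(im[180:360,195:365],None,fx=3.3,fy=3.3,interpolation=cv2.INTER_CUBIC))"
```

```text
8.3 [601.76 -83.65 176.92] [-1.7998e+02 -1.0000e-02 -1.0875e+02] [-1.68  0.82 -0.3 ] [0.295 0.4   0.031] 61.620193919860085
```

View pics/w9z.png

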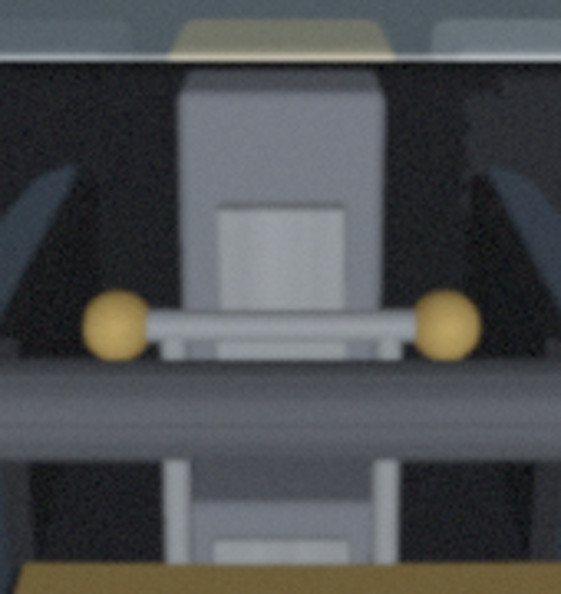

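drive_tool([
  [[0.001, -0.0003, 0], [0, 0, 0]],
  [[0.001, -0.0003, 0], [0, 0, 0]],
  [[0.0009, -0.0003, 0], [0, 0, 0]],
  [[0, 0, 0], [0, 0, 0]],
  [[0, 0, 0], [0, 0, 0]],
  [[0, 0, 0], [0, 0, 0]],
  [[0, 0, 0], [0, 0, 0]],
  [[0, 0, 0], [0, 0, 0]],
  [[0, 0, 0], [0, 0, 0]],
  [[0, 0, 0], [0, 0, 0]],
])

```text
time_s: 9.18
ee_pos: [604.7, -84.6, 176.8]
ee_rot: [-180.0, -0.0, -108.7]
force: [-2.5, 0.9, -0.3]
gripper_width: 61.7
```

```bash
python3 look.py w10; python3 -c "
import cv2
im=cv2.imread('pics/w10.png');cv2.imwrite('pics/w10z.png',cv2.resize(im[180:360,195:365],None,fx=3.3,fy=3.3,interpolation=cv2.INTER_CUBIC))"
```

```text
9.1833 [604.75 -84.61 176.77] [-1.7997e+02 -1.0000e-02 -1.0875e+02] [-2.55  0.91 -0.29] [ 0.26   0.48  -0.011] 61.705512086294384
```

View pics/w10z.png

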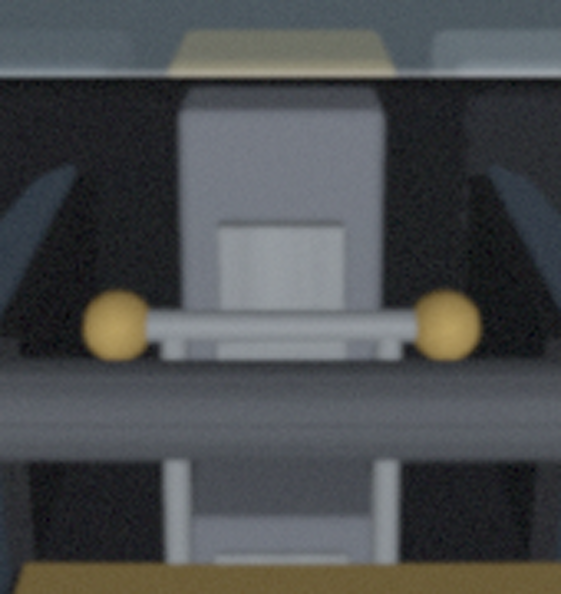

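drive_tool([
  [[0.001, -0.0003, 0], [0, 0, 0]],
  [[0.0009, -0.0003, 0], [0, 0, 0]],
  [[0.001, -0.0003, 0], [0, 0, 0]],
  [[0.0009, -0.0004, 0], [0, 0, 0]],
  [[0, 0, 0], [0, 0, 0]],
  [[0, 0, 0], [0, 0, 0]],
  [[0, 0, 0], [0, 0, 0]],
  [[0, 0, 0], [0, 0, 0]],
  [[0, 0, 0], [0, 0, 0]],
  [[0, 0, 0], [0, 0, 0]],
])

```text
time_s: 10.07
ee_pos: [607.1, -85.4, 176.2]
ee_rot: [179.8, -0.0, -108.7]
force: [-6.2, 2.3, 0.4]
gripper_width: 61.8
```

```bash
python3 look.py w11; python3 look.py s11 scene; python3 -c "
import cv2
im=cv2.imread('pics/w11.png');cv2.imwrite('pics/w11z.png',cv2.resize(im[180:360,195:365],None,fx=3.3,fy=3.3,interpolation=cv2.INTER_CUBIC))"
```

```text
10.0667 [607.09 -85.37 176.24] [ 1.7981e+02 -2.0000e-02 -1.0875e+02] [-6.22  2.35  0.38] [0.441 1.046 0.048] 61.76878766535138
10.1167 [607.08 -85.41 176.23] [ 1.7981e+02 -2.0000e-02 -1.0875e+02] [-5.74  2.11  0.3 ] [0.438 1.052 0.057] 61.86329763720358
```

View pics/w11z.png

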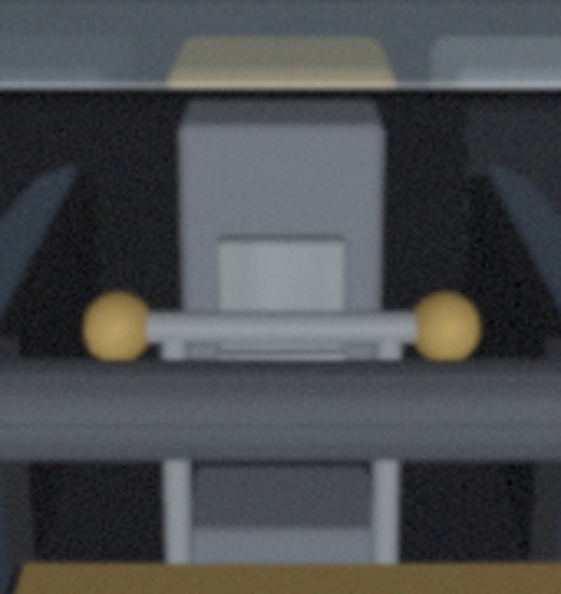

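View pics/s11.png

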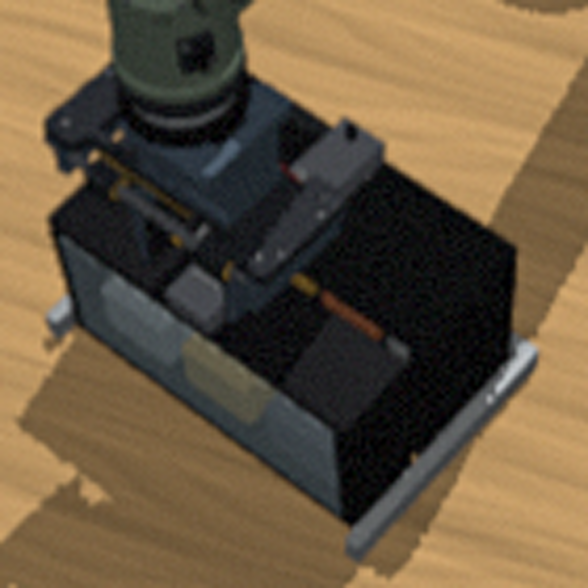

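```bash
python3 - <<'E'
from h import *
import pickle
u=np.array([.947,-.3206,0]);v=np.array([.3206,.947,0]);O=np.array([552.6,-67.5,0])
P={k:pickle.load(open(k+".pkl","rb")) for k in("w2","w9","w11","w8")}
z=lambda r:(195+(281+.5)/3.3-.5,180+(r+.5)/3.3-.5)
w=lambda r:(200+(246+.5)/3-.5,30+(r+.5)/3-.5)
def c(X): return np.round([(X-O)@u+30,X[2]-184],1)
for n,r,zz in[("lip",350,186.4),("bar",325,195.2),("far",238,174.6),("ridge",125,172)]: print(n,c(plane(ray(P["w11"],z(r)),zz)))
for n,a,b in[("lip",132,350),("far",85,238),("ridgefar",31,125)]: print(n,c(tri(ray(P["w2"],w(a)),ray(P["w11"],z(b)))[0]))
E
```

```text
lip [75.9  2.4]
bar [85.1 11.2]
far [90.7 -9.4]
ridge [110. -12.]
lip [75.3  1.2]
far [90.5 -9.9]
ridgefar [107.9 -18.6]
```

drive_tool([
  [[-0.0001, 0, -0.0016], [0, 0, 0]],
  [[-0.0001, 0, -0.0016], [0, 0, 0]],
  [[-0.0002, 0.0001, -0.0016], [0, 0, 0]],
  [[-0.0002, 0.0001, -0.0016], [0, 0, 0]],
  [[-0.0003, 0.0001, -0.0016], [0, 0, 0]],
  [[-0.0003, 0.0001, -0.0016], [0, 0, 0]],
  [[-0.0003, 0.0001, -0.0016], [0, 0, 0]],
  [[0, 0, 0], [0, 0, 0]],
  [[0, 0, 0], [0, 0, 0]],
  [[0, 0, 0], [0, 0, 0]],
])

```text
time_s: 11.0
ee_pos: [606.1, -85.0, 165.4]
ee_rot: [179.9, -0.0, -108.7]
force: [-4.4, 1.6, 1.3]
gripper_width: 61.6
```

```bash
python3 look.py w12;  python3 -c "
import cv2
im=cv2.imread('pics/w12.png');cv2.imwrite('pics/w12z.png',cv2.resize(im[180:360,195:365],None,fx=3.3,fy=3.3,interpolation=cv2.INTER_CUBIC))"
```

```text
11.0 [606.12 -85.03 165.45] [ 1.7989e+02 -1.0000e-02 -1.0875e+02] [-4.43  1.58  1.28] [0.381 0.952 0.028] 61.62002618751317
```

View pics/w12z.png

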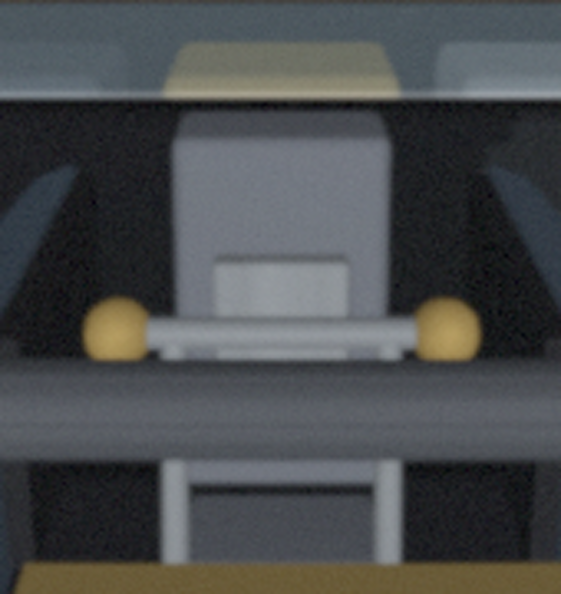

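drive_tool([
  [[-0.0003, 0.0001, -0.001], [0, 0, 0]],
  [[-0.0003, 0.0001, -0.001], [0, 0, 0]],
  [[-0.0003, 0.0001, -0.001], [0, 0, 0]],
  [[-0.0003, 0.0001, -0.001], [0, 0, 0]],
  [[-0.0003, 0.0001, -0.001], [0, 0, 0]],
  [[0, 0, 0], [0, 0, 0]],
  [[0, 0, 0], [0, 0, 0]],
  [[0, 0, 0], [0, 0, 0]],
  [[0, 0, 0], [0, 0, 0]],
  [[0, 0, 0], [0, 0, 0]],
])

```text
time_s: 11.88
ee_pos: [606.8, -85.3, 163.1]
ee_rot: [-179.7, 0.0, -108.7]
force: [-3.6, 0.4, 9.0]
gripper_width: 61.7
```

```bash
python3 look.py w13
```

```text
11.8833 [606.85 -85.26 163.09] [-1.7971e+02  2.0000e-02 -1.0875e+02] [-3.65  0.42  9.02] [ 0.248  0.808 -0.033] 61.67749330518513
```

```bash
python3 -c "
import cv2
im=cv2.imread('pics/w13.png');cv2.imwrite('pics/w13z.png',cv2.resize(im[180:360,195:365],None,fx=3.3,fy=3.3,interpolation=cv2.INTER_CUBIC))"; python3 look.py s13 scene
```

```text
11.9333 [606.83 -85.23 163.08] [-1.7972e+02  2.0000e-02 -1.0875e+02] [-4.04  0.09  9.27] [0.258 0.78  0.052] 61.24829589300474
```

View pics/w13z.png

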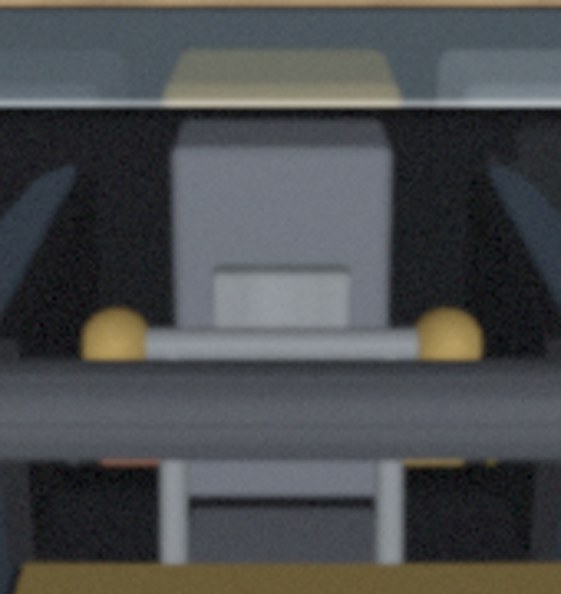

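View pics/s13.png

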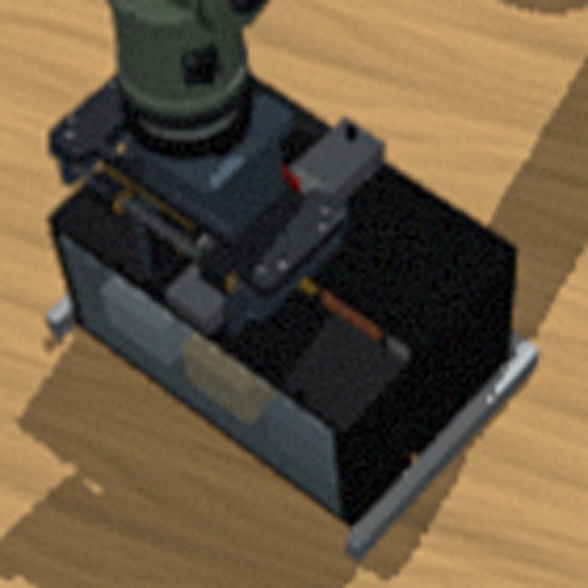

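```bash
python3 - <<'E'
from h import *
import pickle
u=np.array([.947,-.3206,0]);v=np.array([.3206,.947,0]);O=np.array([552.6,-67.5,0])
z=lambda r:(195+(281+.5)/3.3-.5,180+(r+.5)/3.3-.5)
def c(X): return np.round([(X-O)@u+30,X[2]-184],1)
for k,rt in(("w11",325),("w12",331),("w13",342)):
    p=pickle.load(open(k+".pkl","rb"))
    for zz in(180,183,186,195): print(k,c(plane(ray(p,z(rt)),zz)))
    
p=pickle.load(open("w13.pkl","rb"));print("far",c(plane(ray(p,z(268)),174.6)),c(plane(ray(p,z(268)),178)))
S=pickle.load(open("s13.pkl","rb"))
z1=lambda a,b:((a+.5)/4.2-.5+185,(b+.5)/4.2-.5+170)
def side(r,y=0):
    o,d=r;t=(y-(o-O)@v)/(d@v);X=o+t*d;return [(X-O)@u+30,X[2]-184]
for a in[(287,165),(297,190),(283,180)]: print(np.round(side(ray(S,z1(*a)),12),1))
E
```

```text
w11 [77.1 -4. ]
w11 [78.7 -1. ]
w11 [80.3  2. ]
w11 [85. 11.]
w12 [80.7 -4. ]
w12 [82.3 -1. ]
w12 [83.9  2. ]
w12 [88.7 11. ]
w13 [80.7 -4. ]
w13 [82.3 -1. ]
w13 [83.9  2. ]
w13 [88.8 11. ]
far [90.8 -9.4] [92.4 -6. ]
[18.8 45.1]
[11.1 10.7]
[23.3 34. ]
```

drive_tool([
  [[0, 0, 0.001], [0, 0, 0]],
  [[0, 0, 0.0008], [0, 0, 0]],
  [[-0.001, 0.0003, 0], [0, 0, 0]],
  [[-0.001, 0.0003, 0], [0, 0, 0]],
  [[-0.001, 0.0003, 0], [0, 0, 0]],
  [[-0.001, 0.0003, 0], [0, 0, 0]],
  [[-0.001, 0.0003, 0], [0, 0, 0]],
  [[0, 0, 0], [0, 0, 0]],
  [[0, 0, 0], [0, 0, 0]],
  [[0, 0, 0], [0, 0, 0]],
])

```text
time_s: 12.82
ee_pos: [604.2, -84.3, 163.6]
ee_rot: [-179.5, 0.0, -108.7]
force: [6.4, -0.9, 2.2]
gripper_width: 61.8
```

```bash
python3 look.py w14; python3 -c "
import cv2
im=cv2.imread('pics/w14.png');cv2.imwrite('pics/w14z.png',cv2.resize(im[180:360,195:365],None,fx=3.3,fy=3.3,interpolation=cv2.INTER_CUBIC))"
```

```text
12.8167 [604.15 -84.31 163.57] [-1.7946e+02  5.0000e-02 -1.0875e+02] [ 6.38 -0.94  2.23] [-0.255 -0.975  0.029] 61.76167807173
```

View pics/w14z.png

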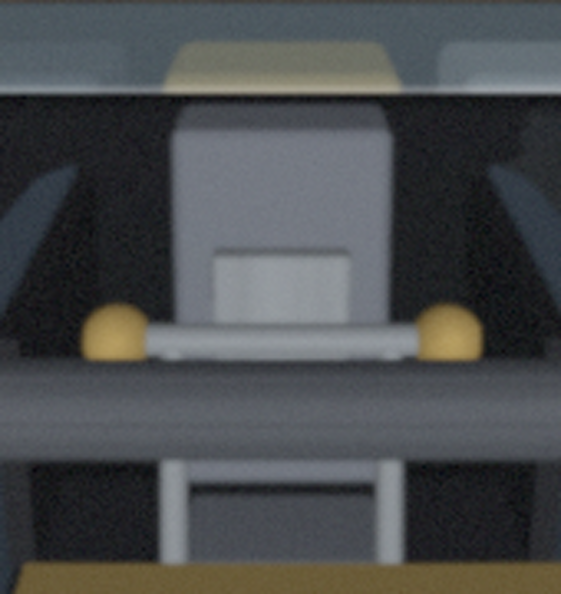

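```bash
python3 look.py s14 scene; python3 look.py t14 top; python3 - <<'E'
from h import *
import pickle
u=np.array([.947,-.3206,0]);v=np.array([.3206,.947,0]);O=np.array([552.6,-67.5,0])
z=lambda r:(195+(281+.5)/3.3-.5,180+(r+.5)/3.3-.5)
def c(X): return np.round([(X-O)@u+30,X[2]-184],1)
p=pickle.load(open("w14.pkl","rb"))
for zz in(176,178,180,183): print(zz-184,"bar",c(plane(ray(p,z(338)),zz)), "top edge",c(plane(ray(p,z(322)),zz)),"bot",c(plane(ray(p,z(354)),zz)))
for X in[(75.6,2),(75.6,-1)]:
    W=O+u*(X[0]-30)+[0,0,184+X[1]];q=proj(p,W);print(X,q,(q[1]+.5-180)*3.3-.5)
E
```

```text
12.8667 [604.14 -84.31 163.56] [-1.7946e+02  5.0000e-02 -1.0875e+02] [ 6.25 -1.95  2.41] [-0.312 -0.983 -0.063] 61.55750383417845
12.9167 [604.13 -84.33 163.56] [-1.7946e+02  5.0000e-02 -1.0875e+02] [ 6.42 -0.85  2.4 ] [-0.286 -1.05  -0.007] 62.15139006958041
-8 bar [76.1 -8. ] top edge [79. -8.] bot [73.3 -8. ]
-6 bar [77.2 -6. ] top edge [80. -6.] bot [74.3 -6. ]
-4 bar [78.2 -4. ] top edge [81. -4.] bot [75.4 -4. ]
-1 bar [79.8 -1. ] top edge [82.5 -1. ] bot [77.1 -1. ]
(75.6, 2) [280.44107784 292.51242231] 372.4409936282783
(75.6, -1) [280.44105561 289.54095437] 362.63514942802254
```

View pics/s14.png

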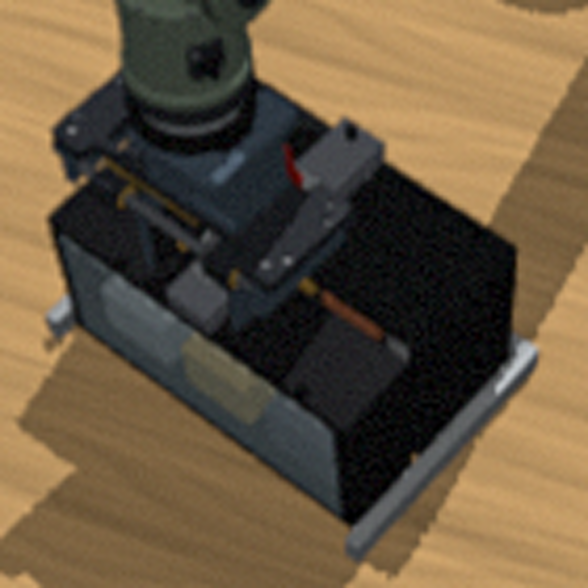

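drive_tool([
  [[-0.001, 0.0003, 0], [0, 0, 0]],
  [[-0.001, 0.0003, 0], [0, 0, 0]],
  [[-0.001, 0.0003, 0], [0, 0, 0]],
  [[-0.001, 0.0003, 0], [0, 0, 0]],
  [[0, 0, 0], [0, 0, 0]],
  [[0, 0, 0], [0, 0, 0]],
  [[0, 0, 0], [0, 0, 0]],
  [[0, 0, 0], [0, 0, 0]],
  [[0, 0, 0], [0, 0, 0]],
  [[0, 0, 0], [0, 0, 0]],
])

```text
time_s: 13.8
ee_pos: [600.4, -83.1, 163.7]
ee_rot: [-179.4, 0.1, -108.7]
force: [6.8, -1.6, 3.2]
gripper_width: 61.6
```

```bash
python3 look.py w15; python3 look.py s15 scene; python3 -c "
import cv2
im=cv2.imread('pics/w15.png');cv2.imwrite('pics/w15z.png',cv2.resize(im[180:360,195:365],None,fx=3.3,fy=3.3,interpolation=cv2.INTER_CUBIC))"
```

```text
13.8 [600.44 -83.09 163.7 ] [-1.7942e+02  6.0000e-02 -1.0875e+02] [ 6.8  -1.64  3.18] [-0.249 -1.084  0.012] 61.61536728549663
13.85 [600.43 -83.1  163.73] [-1.7942e+02  6.0000e-02 -1.0875e+02] [ 5.   -1.47  3.01] [-0.247 -1.106 -0.056] 61.74020712086079
```

View pics/w15z.png

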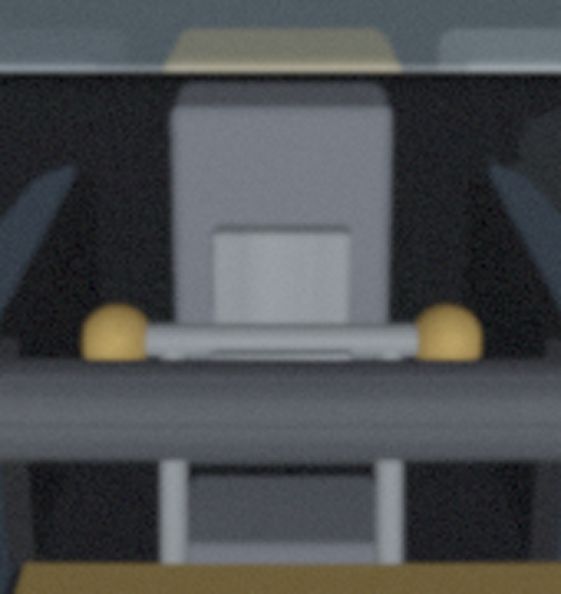

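View pics/s15.png

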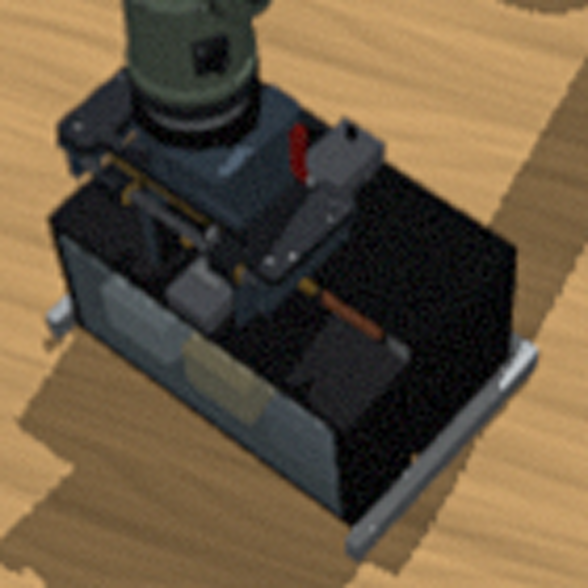

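drive_tool([
  [[0, 0, 0.001], [0, 0, 0]],
  [[0, 0, 0.001], [0, 0, 0]],
  [[0, 0, 0.001], [0, 0, 0]],
  [[0, 0, 0.001], [0, 0, 0]],
  [[0, 0, 0.001], [0, 0, 0]],
  [[0, 0, 0.001], [0, 0, 0]],
  [[0, 0, 0], [0, 0, 0]],
  [[0, 0, 0], [0, 0, 0]],
  [[0, 0, 0], [0, 0, 0]],
  [[0, 0, 0], [0, 0, 0]],
])

```text
time_s: 14.73
ee_pos: [596.8, -82.0, 166.4]
ee_rot: [180.0, 0.0, -108.8]
force: [7.5, -0.1, -8.0]
gripper_width: 62.0
```

```bash
python3 look.py w16; python3 -c "
import cv2
im=cv2.imread('pics/w16.png');cv2.imwrite('pics/w16z.png',cv2.resize(im[180:360,195:365],None,fx=3.3,fy=3.3,interpolation=cv2.INTER_CUBIC))"
```

```text
14.7333 [596.83 -81.99 166.41] [ 1.7999e+02  1.0000e-02 -1.0876e+02] [ 7.49 -0.07 -8.  ] [-0.14  -1.233 -0.072] 62.03142918889571
```

View pics/w16z.png

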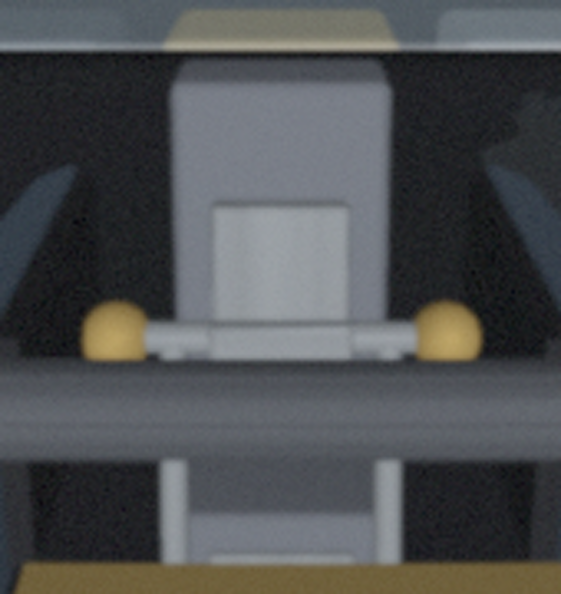

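drive_tool([
  [[0, 0, -0.001], [0, 0, 0]],
  [[0, 0, -0.001], [0, 0, 0]],
  [[0, 0, -0.001], [0, 0, 0]],
  [[0.0005, -0.0002, -0.001], [0, 0, 0]],
  [[0.0005, -0.0002, -0.0005], [0, 0, 0]],
  [[0.0005, -0.0002, 0], [0, 0, 0]],
  [[0, 0, 0], [0, 0, 0]],
  [[0, 0, 0], [0, 0, 0]],
  [[0, 0, 0], [0, 0, 0]],
  [[0, 0, 0], [0, 0, 0]],
])

```text
time_s: 15.62
ee_pos: [597.1, -82.1, 164.2]
ee_rot: [179.9, 0.0, -108.8]
force: [0.5, 3.7, 5.5]
gripper_width: 61.5
```

```bash
python3 look.py s16 scene
```

```text
15.6167 [597.14 -82.14 164.16] [ 1.7992e+02  3.0000e-02 -1.0875e+02] [0.5  3.73 5.5 ] [ 0.446 -0.037 -0.081] 61.50571732394034
```

View pics/s16.png

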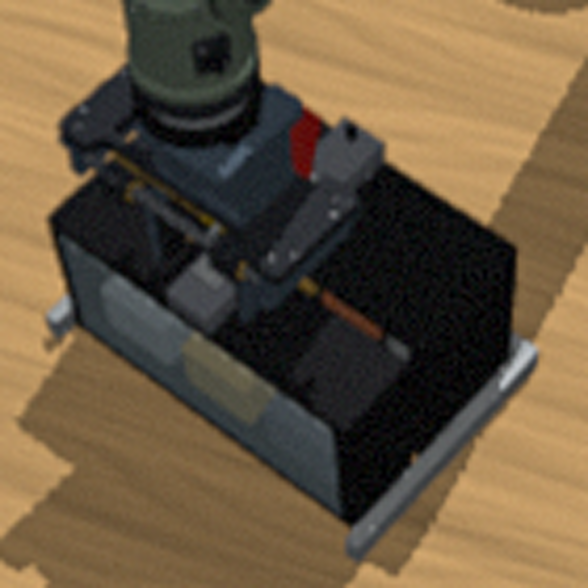

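Hooked: the lip now covers the bar in the wrist view, and it resisted the lift with 8 N. Next I open the fingers.

drive_tool([
  [[0, 0, 0], [0, 0, 0]],
  [[0, 0, 0], [0, 0, 0]],
  [[0, 0, 0], [0, 0, 0]],
  [[0, 0, 0], [0, 0, 0]],
  [[0, 0, 0], [0, 0, 0]],
  [[0, 0, 0], [0, 0, 0]],
  [[0, 0, 0], [0, 0, 0]],
  [[0, 0, 0], [0, 0, 0]],
  [[0, 0, 0], [0, 0, 0]],
  [[0, 0, 0], [0, 0, 0]],
], claw=1)

```text
time_s: 16.5
ee_pos: [597.8, -82.7, 163.8]
ee_rot: [180.0, -0.0, -108.7]
force: [-0.2, -0.1, -0.2]
gripper_width: 91.1
```

drive_tool([
  [[0.004, -0.0013, 0.005], [0, 0, 0]],
  [[0.004, -0.0013, 0.01], [0, 0, 0]],
  [[0.004, -0.0013, 0.015], [0, 0, 0]],
  [[0.004, -0.0013, 0.015], [0, 0, 0]],
  [[0, 0, 0.015], [0, 0, 0]],
  [[0, 0, 0.015], [0, 0, 0]],
  [[0, 0, 0.015], [0, 0, 0]],
  [[0, 0, 0.015], [0, 0, 0]],
  [[0, 0, 0.015], [0, 0, 0]],
  [[0, 0, 0], [0, 0, 0]],
])

```text
time_s: 17.33
ee_pos: [615.6, -88.2, 287.6]
ee_rot: [-179.6, 0.1, -108.7]
force: [0.2, -0.1, -0.0]
gripper_width: 91.1
```

```bash
python3 look.py w17; python3 look.py s17 scene
```

```text
17.3333 [615.59 -88.23 287.64] [-1.7959e+02  6.0000e-02 -1.0875e+02] [ 0.23 -0.07 -0.01] [ 0.081  0.037 -0.027] 91.05782886065766
17.3833 [614.85 -88.09 285.7 ] [-1.7976e+02  3.0000e-02 -1.0875e+02] [ 0.27  0.29 -0.65] [-0.016  0.021  0.015] 91.1681000611272
```

View pics/w17.png

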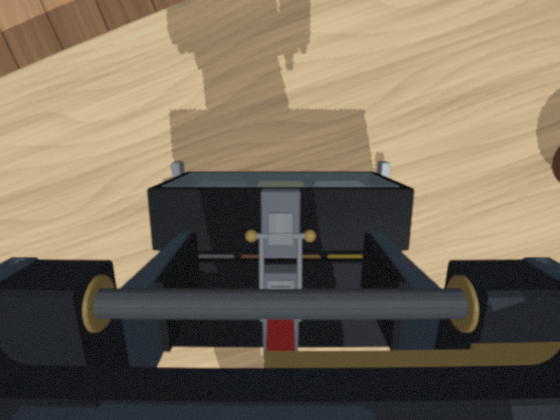

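View pics/s17.png

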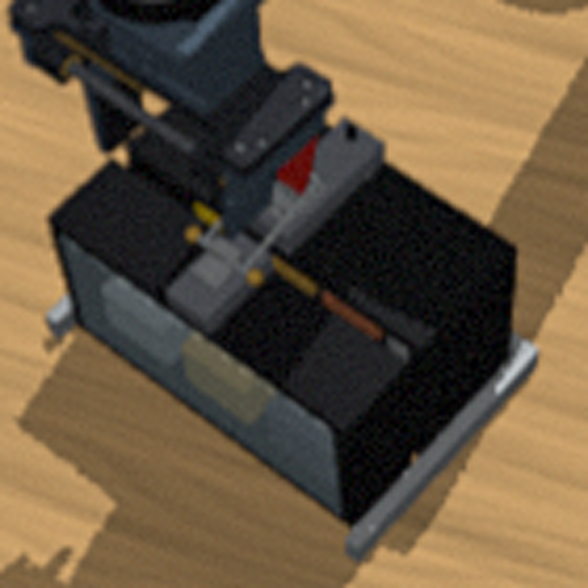

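drive_tool([
  [[-0.0091, 0.0031, 0], [0, 0, 0]],
  [[-0.0091, 0.0031, 0], [0, 0, 0]],
  [[-0.0091, 0.0031, 0], [0, 0, 0]],
  [[-0.0091, 0.0031, 0], [0, 0, 0]],
  [[-0.0091, 0.0031, 0], [0, 0, 0]],
  [[-0.0091, 0.0031, 0], [0, 0, 0]],
  [[-0.0091, 0.0031, 0], [0, 0, 0]],
  [[0, 0, 0], [0, 0, 0]],
  [[0, 0, 0], [0, 0, 0]],
  [[0, 0, 0], [0, 0, 0]],
], claw=0)

```text
time_s: 18.27
ee_pos: [550.4, -66.2, 284.0]
ee_rot: [-180.0, -0.0, -108.7]
force: [0.8, -0.0, -0.7]
gripper_width: 27.4
```

```bash
python3 look.py w18; python3 look.py s18 scene
```

```text
18.2667 [550.41 -66.25 283.96] [-179.95   -0.   -108.74] [ 0.75 -0.02 -0.73] [0.04  0.045 0.015] 27.36988074999279
18.3167 [550.53 -66.32 283.8 ] [-179.97   -0.   -108.75] [-0.18 -0.08 -0.56] [0.061 0.032 0.047] 23.55384700110737
```

View pics/w18.png

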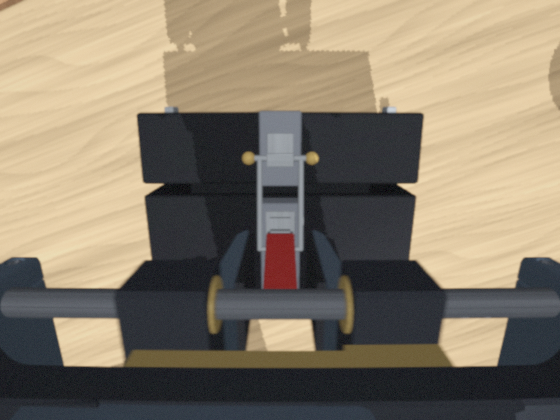

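View pics/s18.png

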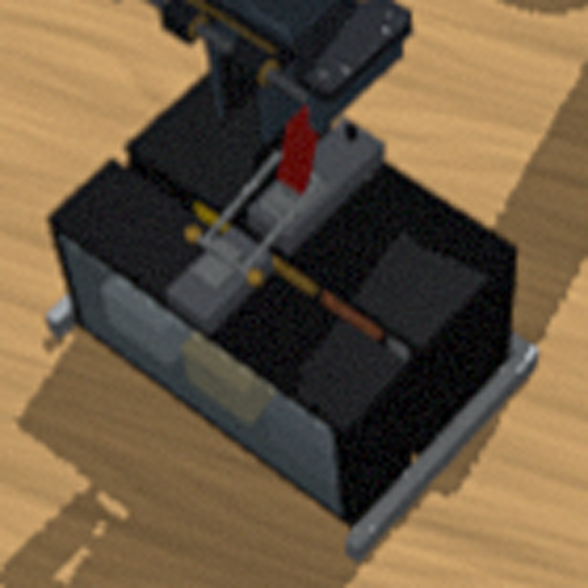

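```bash
python3 - <<'E'
from h import *
import pickle
u=np.array([.947,-.3206,0]);v=np.array([.3206,.947,0]);O=np.array([552.6,-67.5,0])
S=pickle.load(open("s18.pkl","rb"))
z1=lambda a,b:((a+.5)/4.2-.5+185,(b+.5)/4.2-.5+170)
def side(r,y=0):
    o,d=r;t=(y-(o-O)@v)/(d@v);X=o+t*d;return [(X-O)@u+30,X[2]-184]
# red edges: top right corner(y=+12), base
for a,y in[((318,128),12),((304,190),12),((278,178),-12),((303,106),0)]: print(np.round(side(ray(S,z1(*a)),y),1))
for b in ((193,232),-26),((257,277),26): print("ball",np.round(side(ray(S,z1(*b[0])),b[1]),1))
im=cv2.imread("pics/w18.png");cv2.imwrite("pics/w18z.png",cv2.resize(im[100:300,200:360],None,fx=3,fy=3,interpolation=cv2.INTER_CUBIC))
E
```

```text
[-11.4  52.7]
[4.6 3.9]
[ 3.1 -5.1]
[-11.5  65.2]
ball [69.7 -5.6]
ball [ 67.2 -11.1]
```

View pics/w18z.png

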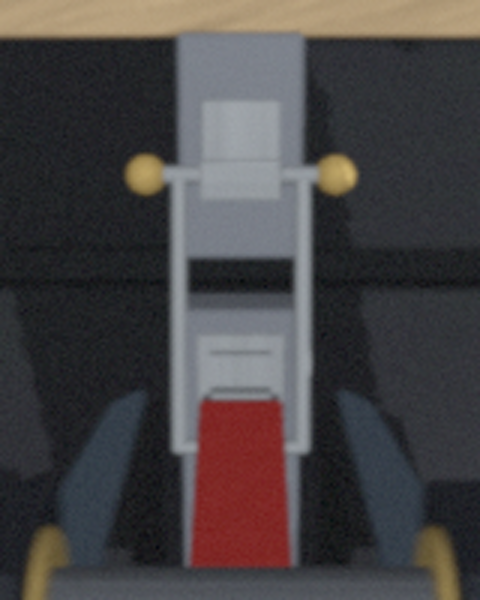

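drive_tool([
  [[0, 0, -0.01], [0, 0, 0]],
  [[0, 0, -0.01], [0, 0, 0]],
  [[0, 0, -0.01], [0, 0, 0]],
  [[0, 0, -0.01], [0, 0, 0]],
  [[0, 0, -0.003], [0, 0, 0]],
  [[-0.0028, 0.001, 0], [0, 0, 0]],
  [[-0.0028, 0.001, 0], [0, 0, 0]],
  [[-0.0028, 0.001, 0], [0, 0, 0]],
  [[0, 0, 0], [0, 0, 0]],
  [[0, 0, 0], [0, 0, 0]],
])

```text
time_s: 19.2
ee_pos: [541.8, -63.1, 241.5]
ee_rot: [-179.9, 0.0, -108.7]
force: [0.1, -0.6, 0.1]
gripper_width: 0.7
```

```bash
python3 look.py w19; python3 look.py s19 scene
```

```text
19.2 [541.83 -63.12 241.47] [-1.7992e+02  1.0000e-02 -1.0874e+02] [ 0.15 -0.58  0.09] [0.086 0.065 0.005] 0.6954646466253236
19.25 [541.9  -63.18 241.37] [-1.7993e+02  1.0000e-02 -1.0874e+02] [ 0.35  0.02 -0.56] [ 0.07   0.003 -0.006] 0.4878230893684508
```

View pics/w19.png

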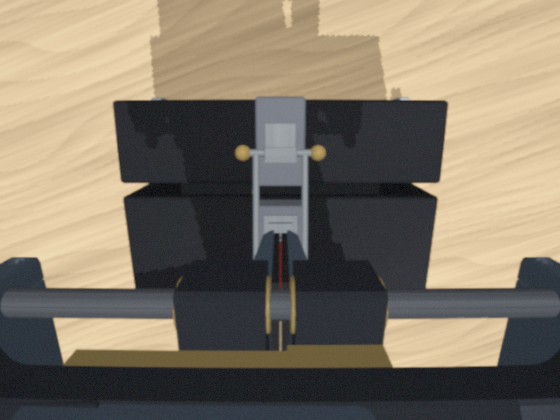

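View pics/s19.png

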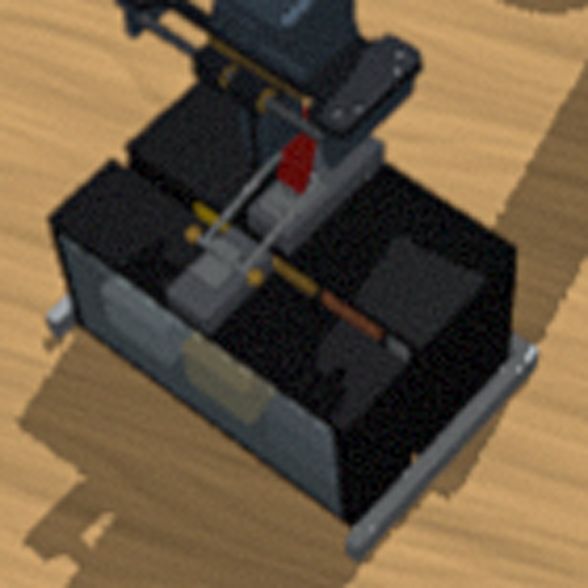

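drive_tool([
  [[-0.0014, 0.0005, 0], [0, 0, 0]],
  [[-0.0014, 0.0005, 0], [0, 0, 0]],
  [[-0.0014, 0.0005, 0], [0, 0, 0]],
  [[-0.0014, 0.0005, 0], [0, 0, 0]],
  [[-0.0014, 0.0005, 0], [0, 0, 0]],
  [[-0.0014, 0.0005, 0], [0, 0, 0]],
  [[-0.0014, 0.0005, 0], [0, 0, 0]],
  [[0, 0, 0], [0, 0, 0]],
  [[0, 0, 0], [0, 0, 0]],
  [[0, 0, 0], [0, 0, 0]],
])

```text
time_s: 20.13
ee_pos: [532.0, -59.7, 240.8]
ee_rot: [-180.0, -0.0, -108.7]
force: [-0.1, -0.5, -0.3]
gripper_width: 0.7
```

drive_tool([
  [[-0.0014, 0.0005, 0], [0, 0, 0]],
  [[-0.0014, 0.0005, 0], [0, 0, 0]],
  [[-0.0014, 0.0005, 0], [0, 0, 0]],
  [[-0.0014, 0.0005, 0], [0, 0, 0]],
  [[-0.0014, 0.0005, 0], [0, 0, 0]],
  [[0, 0, 0], [0, 0, 0]],
  [[0, 0, 0], [0, 0, 0]],
  [[0, 0, 0], [0, 0, 0]],
  [[0, 0, 0], [0, 0, 0]],
  [[0, 0, 0], [0, 0, 0]],
])

```text
time_s: 20.97
ee_pos: [525.1, -57.2, 240.8]
ee_rot: [-180.0, -0.0, -108.7]
force: [3.2, -2.1, -0.7]
gripper_width: 0.7
```

```bash
python3 look.py w20; python3 look.py s20 scene
```

```text
20.9667 [525.13 -57.25 240.84] [-179.98   -0.   -108.75] [ 3.2  -2.11 -0.69] [-0.261 -0.609 -0.027] 0.6750225152024721
21.0167 [525.09 -57.24 240.84] [-179.98   -0.   -108.75] [ 3.84 -0.87 -0.5 ] [-0.134 -0.684 -0.012] 0.1796687255267909
```

View pics/s20.png

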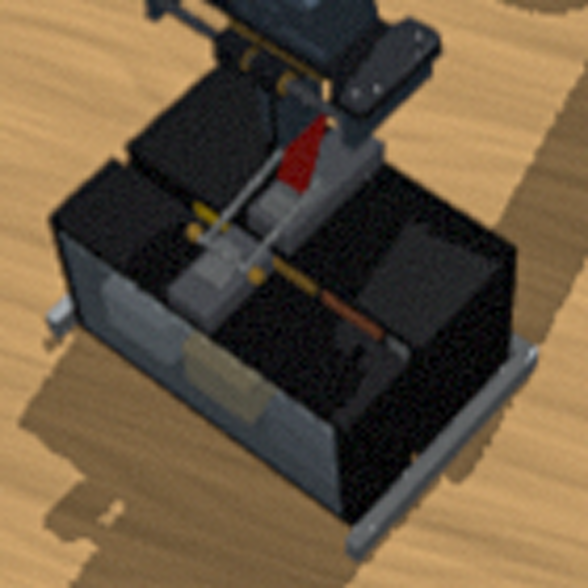

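View pics/w20.png

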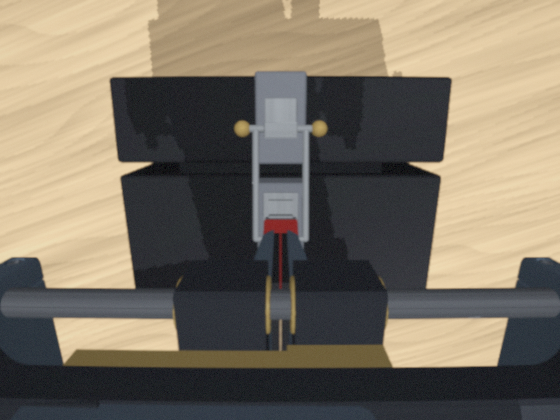

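drive_tool([
  [[-0.0025, 0.0008, -0.0006], [0, 0, 0]],
  [[-0.0025, 0.0008, -0.0007], [0, 0, 0]],
  [[-0.0025, 0.0008, -0.0008], [0, 0, 0]],
  [[-0.0025, 0.0008, -0.0009], [0, 0, 0]],
  [[-0.0025, 0.0008, -0.001], [0, 0, 0]],
  [[-0.002, 0.0007, -0.0013], [0, 0, 0]],
  [[-0.002, 0.0007, -0.0014], [0, 0, 0]],
  [[-0.002, 0.0007, -0.0014], [0, 0, 0]],
  [[-0.002, 0.0007, -0.0015], [0, 0, 0]],
  [[-0.002, 0.0007, -0.0015], [0, 0, 0]],
])

```text
time_s: 21.9
ee_pos: [504.3, -50.2, 230.6]
ee_rot: [-179.7, 0.0, -108.7]
force: [7.2, -2.2, 0.5]
gripper_width: 0.6
```

```bash
python3 look.py s21 scene; python3 look.py w21
```

```text
21.9 [504.35 -50.2  230.56] [-1.7966e+02  2.0000e-02 -1.0874e+02] [ 7.17 -2.24  0.49] [-0.496 -1.366  0.024] 0.592611792742667
21.95 [503.74 -50.03 230.31] [-1.7973e+02  2.0000e-02 -1.0874e+02] [ 6.71 -2.37  0.57] [-0.401 -1.287 -0.029] 0.6237115169443362
```

View pics/s21.png

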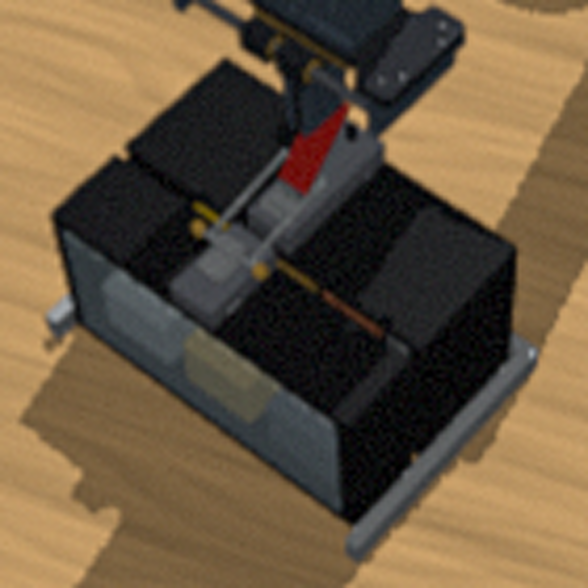

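View pics/w21.png

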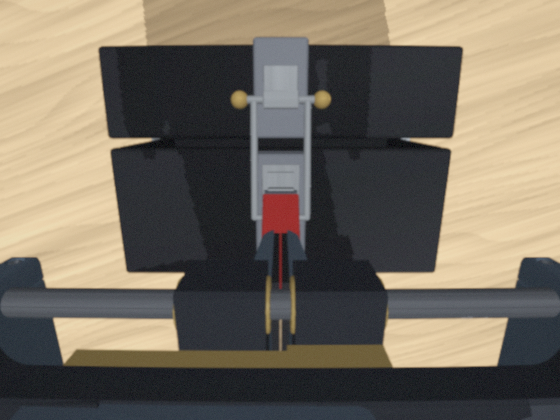

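```bash
python3 - <<'E'
from h import *
import pickle
u=np.array([.947,-.3206,0]);v=np.array([.3206,.947,0]);O=np.array([552.6,-67.5,0])
z1=lambda a,b:((a+.5)/4.2-.5+185,(b+.5)/4.2-.5+170)
def side(r,y=0):
    o,d=r;t=(y-(o-O)@v)/(d@v);X=o+t*d;return [(X-O)@u+30,X[2]-184]
S=pickle.load(open("s21.pkl","rb"))
for a,y in[((350,107),12),((347,130),12),((305,193),12),((281,180),-12)]: print(np.round(side(ray(S,z1(*a)),y),1))
a=cv2.imread("pics/s21.png");cv2.imwrite("pics/s21z.png",cv2.resize(a[60:240,200:420],None,fx=3,fy=3,interpolation=cv2.INTER_CUBIC))
E
```

```text
[-42.5  43.7]
[-39.   23.4]
[ 3.8 -0.2]
[  0.4 -10. ]
```

View pics/s21z.png

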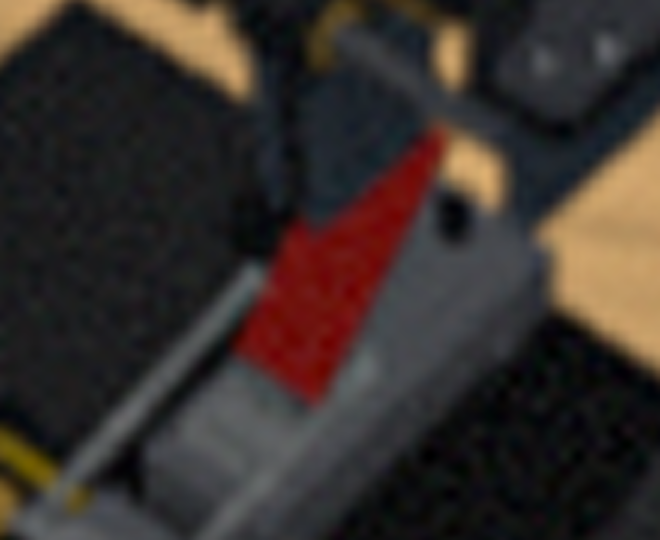

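drive_tool([
  [[-0.0009, 0.0003, -0.0025], [0, 0, 0]],
  [[-0.0009, 0.0003, -0.0025], [0, 0, 0]],
  [[-0.0009, 0.0003, -0.0025], [0, 0, 0]],
  [[-0.0009, 0.0003, -0.0025], [0, 0, 0]],
  [[-0.0009, 0.0003, -0.0025], [0, 0, 0]],
  [[0, 0, 0], [0, 0, 0]],
  [[0, 0, 0], [0, 0, 0]],
  [[0, 0, 0], [0, 0, 0]],
  [[0, 0, 0], [0, 0, 0]],
  [[0, 0, 0], [0, 0, 0]],
])

```text
time_s: 22.83
ee_pos: [496.3, -47.5, 217.9]
ee_rot: [179.8, 0.0, -108.8]
force: [-0.1, 0.2, 5.9]
gripper_width: 0.3
```

```bash
python3 look.py s22 scene; python3 look.py w22
```

```text
22.8333 [496.3  -47.53 217.91] [ 1.7984e+02  2.0000e-02 -1.0875e+02] [-0.08  0.23  5.91] [0.128 0.205 0.006] 0.25698766997830025
22.8833 [496.3  -47.51 217.9 ] [ 1.7983e+02  2.0000e-02 -1.0875e+02] [-0.03  0.31  5.28] [ 0.189  0.236 -0.021] 0.3220433282199139
```

View pics/s22.png

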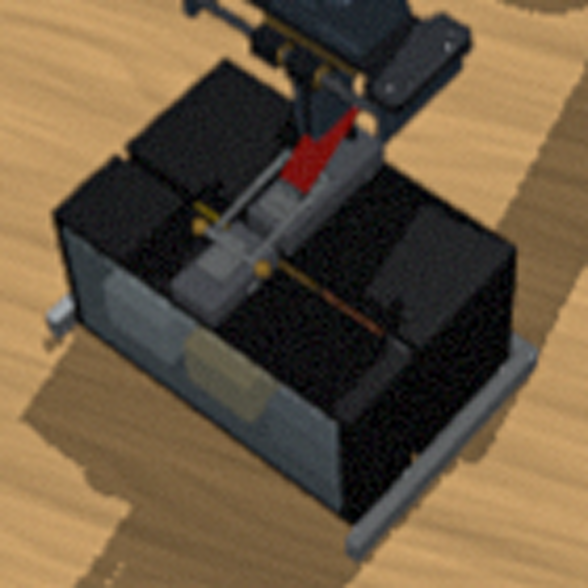

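View pics/w22.png

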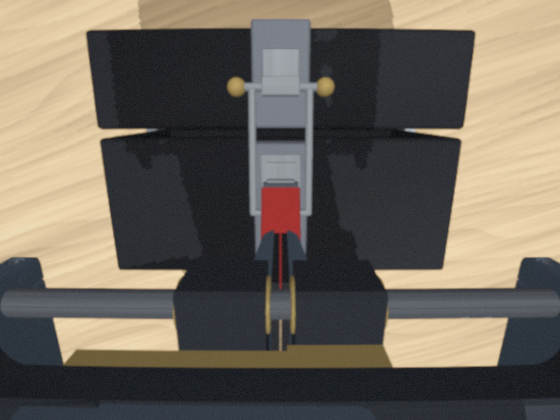

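drive_tool([
  [[-0.0007, 0.0003, -0.0019], [0, 0, 0]],
  [[-0.0007, 0.0003, -0.0019], [0, 0, 0]],
  [[-0.0007, 0.0002, -0.0019], [0, 0, 0]],
  [[-0.0006, 0.0002, -0.0019], [0, 0, 0]],
  [[-0.0006, 0.0002, -0.0019], [0, 0, 0]],
  [[-0.0006, 0.0002, -0.0019], [0, 0, 0]],
  [[-0.0005, 0.0002, -0.0019], [0, 0, 0]],
  [[-0.0004, 0.0001, -0.0019], [0, 0, 0]],
  [[0, 0, 0], [0, 0, 0]],
  [[0, 0, 0], [0, 0, 0]],
])

```text
time_s: 23.77
ee_pos: [492.3, -46.3, 201.7]
ee_rot: [179.9, -0.0, -108.7]
force: [-1.6, 0.5, 1.2]
gripper_width: 0.6
```

```bash
python3 look.py s23 scene; python3 look.py w23
```

```text
23.7667 [492.31 -46.28 201.73] [ 1.7991e+02 -2.0000e-02 -1.0874e+02] [-1.57  0.51  1.23] [ 0.036  0.148 -0.026] 0.5824185604580224
23.8167 [492.62 -46.39 201.74] [ 1.7994e+02 -2.0000e-02 -1.0874e+02] [-0.26  0.6   1.15] [ 0.081  0.126 -0.018] 0.5746323783205196
```

View pics/w23.png

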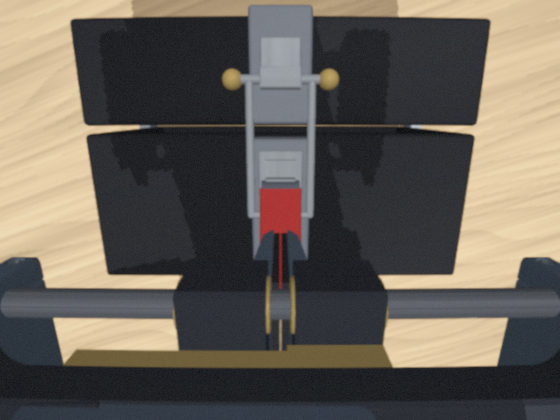

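drive_tool([
  [[0, 0, 0.005], [0, 0, 0]],
  [[0, 0, 0.004], [0, 0, 0]],
  [[-0.0045, 0.0015, 0], [0, 0, 0]],
  [[-0.0045, 0.0015, 0], [0, 0, 0]],
  [[-0.0045, 0.0015, 0], [0, 0, 0]],
  [[0, 0, -0.003], [0, 0, 0]],
  [[0, 0, -0.002], [0, 0, 0]],
  [[0, 0, -0.002], [0, 0, 0]],
  [[0, 0, -0.001], [0, 0, 0]],
  [[0, 0, 0], [0, 0, 0]],
])

```text
time_s: 24.7
ee_pos: [478.7, -41.9, 202.1]
ee_rot: [179.9, -0.0, -108.7]
force: [-1.0, 0.2, 2.3]
gripper_width: 0.6
```

drive_tool([
  [[0, 0, -0.0008], [0, 0, 0]],
  [[0, 0, -0.0008], [0, 0, 0]],
  [[0, 0, -0.0008], [0, 0, 0]],
  [[0, 0, -0.0008], [0, 0, 0]],
  [[0, 0, -0.0008], [0, 0, 0]],
  [[0, 0, 0], [0, 0, 0]],
  [[0, 0, 0], [0, 0, 0]],
  [[0, 0, 0], [0, 0, 0]],
  [[0, 0, 0], [0, 0, 0]],
  [[0, 0, 0], [0, 0, 0]],
])

```text
time_s: 25.53
ee_pos: [479.9, -42.1, 198.9]
ee_rot: [-180.0, -0.0, -108.8]
force: [0.5, -0.3, 0.9]
gripper_width: 0.5
```

```bash
python3 look.py s24 scene; python3 look.py w24
```

```text
25.5333 [479.94 -42.13 198.95] [-179.96   -0.   -108.75] [ 0.53 -0.29  0.86] [ 0.049  0.083 -0.031] 0.4743903493781319
25.5833 [479.95 -42.1  198.97] [-179.96   -0.   -108.74] [-0.41  0.14  0.32] [ 0.011  0.054 -0.028] 0.4696622271564038
```

View pics/w24.png

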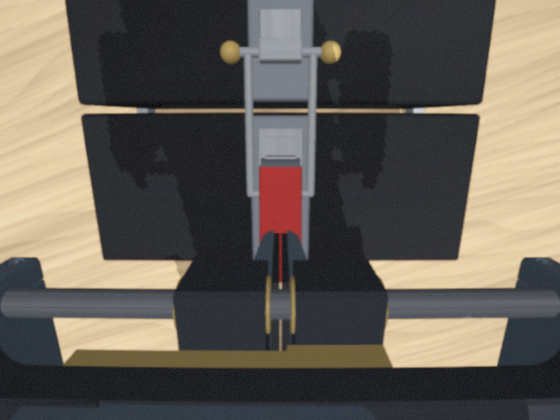

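View pics/s24.png

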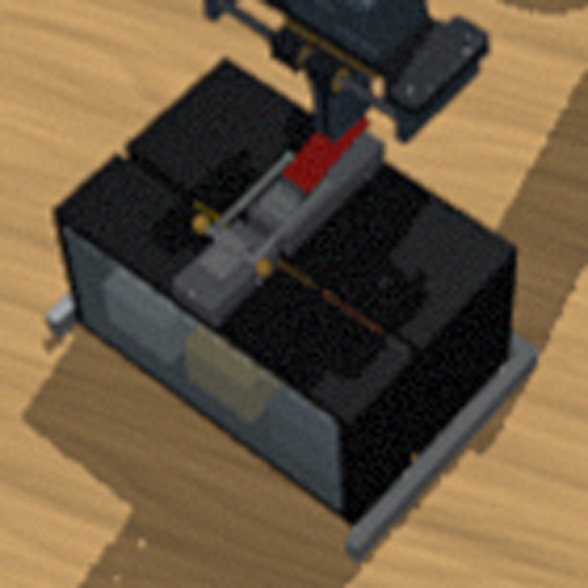

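drive_tool([
  [[0, 0, -0.0006], [0, 0, 0]],
  [[0, 0, -0.0006], [0, 0, 0]],
  [[0, 0, -0.0006], [0, 0, 0]],
  [[0, 0, -0.0006], [0, 0, 0]],
  [[0, 0, -0.0006], [0, 0, 0]],
  [[0, 0, -0.0006], [0, 0, 0]],
  [[0, 0, -0.0006], [0, 0, 0]],
  [[0, 0, -0.0006], [0, 0, 0]],
  [[0, 0, 0], [0, 0, 0]],
  [[0, 0, 0], [0, 0, 0]],
])

```text
time_s: 26.47
ee_pos: [479.8, -42.0, 194.1]
ee_rot: [-180.0, -0.0, -108.7]
force: [-0.2, -1.0, -0.3]
gripper_width: 0.4
```

drive_tool([
  [[0, 0, -0.0005], [0, 0, 0]],
  [[0, 0, -0.0005], [0, 0, 0]],
  [[0, 0, -0.0005], [0, 0, 0]],
  [[0, 0, -0.0005], [0, 0, 0]],
  [[0, 0, 0], [0, 0, 0]],
  [[0, 0, 0], [0, 0, 0]],
  [[0, 0, 0], [0, 0, 0]],
  [[0, 0, 0], [0, 0, 0]],
  [[0, 0, 0], [0, 0, 0]],
  [[0, 0, 0], [0, 0, 0]],
])

```text
time_s: 27.3
ee_pos: [479.6, -42.0, 192.3]
ee_rot: [-180.0, -0.0, -108.7]
force: [-0.3, -0.1, 2.9]
gripper_width: 0.6
```

drive_tool([
  [[0, 0, -0.0005], [0, 0, 0]],
  [[0, 0, -0.0005], [0, 0, 0]],
  [[0, 0, -0.0005], [0, 0, 0]],
  [[0, 0, 0], [0, 0, 0]],
  [[0, 0, 0], [0, 0, 0]],
  [[0, 0, 0], [0, 0, 0]],
  [[0, 0, 0], [0, 0, 0]],
  [[0, 0, 0], [0, 0, 0]],
  [[0, 0, 0], [0, 0, 0]],
  [[0, 0, 0], [0, 0, 0]],
])

```text
time_s: 28.13
ee_pos: [479.6, -41.9, 191.5]
ee_rot: [-180.0, 0.0, -108.7]
force: [-3.3, 0.4, 8.3]
gripper_width: 0.7
```

drive_tool([
  [[0, 0, -0.0005], [0, 0, 0]],
  [[0, 0, -0.0005], [0, 0, 0]],
  [[0, 0, 0], [0, 0, 0]],
  [[0, 0, 0], [0, 0, 0]],
  [[0, 0, 0], [0, 0, 0]],
  [[0, 0, 0], [0, 0, 0]],
  [[0, 0, 0], [0, 0, 0]],
  [[0, 0, 0], [0, 0, 0]],
  [[0, 0, 0], [0, 0, 0]],
  [[0, 0, 0], [0, 0, 0]],
])

```text
time_s: 28.97
ee_pos: [479.5, -41.9, 190.9]
ee_rot: [-180.0, 0.0, -108.7]
force: [-3.9, 0.8, 11.6]
gripper_width: 0.6
```

drive_tool([
  [[0, 0, -0.0005], [0, 0, 0]],
  [[0, 0, -0.0005], [0, 0, 0]],
  [[0, 0, 0], [0, 0, 0]],
  [[0, 0, 0], [0, 0, 0]],
  [[0, 0, 0], [0, 0, 0]],
  [[0, 0, 0], [0, 0, 0]],
  [[0, 0, 0], [0, 0, 0]],
  [[0, 0, 0], [0, 0, 0]],
  [[0, 0, 0], [0, 0, 0]],
  [[0, 0, 0], [0, 0, 0]],
])

```text
time_s: 29.8
ee_pos: [479.4, -41.9, 190.0]
ee_rot: [-180.0, 0.0, -108.8]
force: [-2.5, 0.5, 11.2]
gripper_width: 0.9
```

drive_tool([
  [[0, 0, -0.0005], [0, 0, 0]],
  [[0, 0, -0.0005], [0, 0, 0]],
  [[0, 0, 0], [0, 0, 0]],
  [[0, 0, 0], [0, 0, 0]],
  [[0, 0, 0], [0, 0, 0]],
  [[0, 0, 0], [0, 0, 0]],
  [[0, 0, 0], [0, 0, 0]],
  [[0, 0, 0], [0, 0, 0]],
  [[0, 0, 0], [0, 0, 0]],
  [[0, 0, 0], [0, 0, 0]],
])

```text
time_s: 30.63
ee_pos: [479.3, -41.9, 188.9]
ee_rot: [-180.0, 0.0, -108.7]
force: [-4.4, 1.7, 12.3]
gripper_width: 0.6
```

```bash
python3 look.py w25; python3 look.py s25 scene
```

```text
30.6333 [479.34 -41.86 188.94] [-1.8000e+02  1.0000e-02 -1.0875e+02] [-4.45  1.65 12.28] [0.328 0.907 0.015] 0.6091555013683465
30.6833 [479.33 -41.84 188.9 ] [ 1.8000e+02  1.0000e-02 -1.0875e+02] [-4.38  0.43 11.65] [0.3   0.921 0.014] 0.7631276070673295
```

View pics/s25.png

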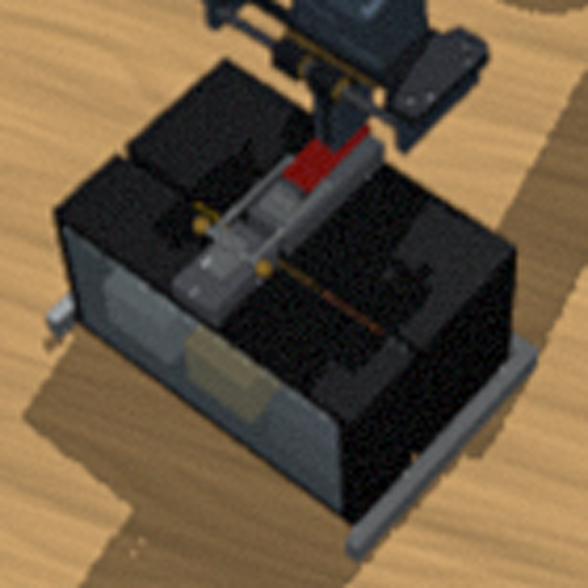

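drive_tool([
  [[0, 0, -0.0005], [0, 0, 0]],
  [[0, 0, -0.0003], [0, 0, 0]],
  [[0, 0, 0], [0, 0, 0]],
  [[0, 0, 0], [0, 0, 0]],
  [[0, 0, 0], [0, 0, 0]],
  [[0, 0, 0], [0, 0, 0]],
  [[0, 0, 0], [0, 0, 0]],
  [[0, 0, 0], [0, 0, 0]],
  [[0, 0, 0], [0, 0, 0]],
  [[0, 0, 0], [0, 0, 0]],
])

```text
time_s: 31.57
ee_pos: [479.2, -41.8, 188.1]
ee_rot: [180.0, 0.0, -108.7]
force: [-4.0, 0.9, 10.8]
gripper_width: 0.6
```

drive_tool([
  [[0, 0, -0.0005], [0, 0, 0]],
  [[0, 0, -0.0003], [0, 0, 0]],
  [[0, 0, 0], [0, 0, 0]],
  [[0, 0, 0], [0, 0, 0]],
  [[0, 0, 0], [0, 0, 0]],
  [[0, 0, 0], [0, 0, 0]],
  [[0, 0, 0], [0, 0, 0]],
  [[0, 0, 0], [0, 0, 0]],
  [[0, 0, 0], [0, 0, 0]],
  [[0, 0, 0], [0, 0, 0]],
])

```text
time_s: 32.4
ee_pos: [479.2, -41.8, 187.2]
ee_rot: [180.0, 0.0, -108.8]
force: [-4.7, 1.1, 11.0]
gripper_width: 0.6
```

Still sliding at about 11 N with no stop yet, so I continue in small steps.

drive_tool([
  [[0, 0, -0.0005], [0, 0, 0]],
  [[0, 0, -0.0003], [0, 0, 0]],
  [[0, 0, 0], [0, 0, 0]],
  [[0, 0, 0], [0, 0, 0]],
  [[0, 0, 0], [0, 0, 0]],
  [[0, 0, 0], [0, 0, 0]],
  [[0, 0, 0], [0, 0, 0]],
  [[0, 0, 0], [0, 0, 0]],
  [[0, 0, 0], [0, 0, 0]],
  [[0, 0, 0], [0, 0, 0]],
])

```text
time_s: 33.23
ee_pos: [479.1, -41.8, 186.5]
ee_rot: [180.0, 0.0, -108.8]
force: [-6.1, 1.3, 12.5]
gripper_width: 0.6
```

drive_tool([
  [[0, 0, -0.0004], [0, 0, 0]],
  [[0, 0, -0.0002], [0, 0, 0]],
  [[0, 0, 0], [0, 0, 0]],
  [[0, 0, 0], [0, 0, 0]],
  [[0, 0, 0], [0, 0, 0]],
  [[0, 0, 0], [0, 0, 0]],
  [[0, 0, 0], [0, 0, 0]],
  [[0, 0, 0], [0, 0, 0]],
  [[0, 0, 0], [0, 0, 0]],
  [[0, 0, 0], [0, 0, 0]],
])

```text
time_s: 34.07
ee_pos: [479.1, -41.8, 186.3]
ee_rot: [180.0, 0.0, -108.7]
force: [-6.1, 1.7, 14.1]
gripper_width: 0.5
```

```bash
python3 look.py w26
```

```text
34.0667 [479.09 -41.77 186.33] [ 1.7999e+02  1.0000e-02 -1.0875e+02] [-6.05  1.73 14.05] [0.388 1.087 0.005] 0.47488008994825104
```

View pics/w26.png

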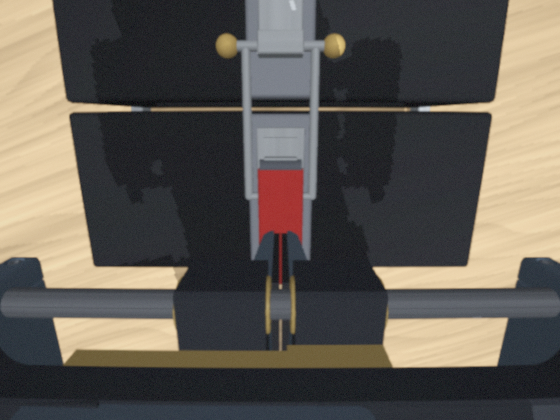

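drive_tool([
  [[0, 0, -0.0004], [0, 0, 0]],
  [[0, 0, -0.0002], [0, 0, 0]],
  [[0, 0, 0], [0, 0, 0]],
  [[0, 0, 0], [0, 0, 0]],
  [[0, 0, 0], [0, 0, 0]],
  [[0, 0, 0], [0, 0, 0]],
  [[0, 0, 0], [0, 0, 0]],
  [[0, 0, 0], [0, 0, 0]],
  [[0, 0, 0], [0, 0, 0]],
  [[0, 0, 0], [0, 0, 0]],
])

```text
time_s: 34.95
ee_pos: [479.1, -41.7, 186.1]
ee_rot: [-180.0, 0.0, -108.7]
force: [-5.8, 1.9, 14.5]
gripper_width: 0.6
```

drive_tool([
  [[0, 0, -0.0004], [0, 0, 0]],
  [[0, 0, 0], [0, 0, 0]],
  [[0, 0, 0], [0, 0, 0]],
  [[0, 0, 0], [0, 0, 0]],
  [[0, 0, 0], [0, 0, 0]],
  [[0, 0, 0], [0, 0, 0]],
  [[0, 0, 0], [0, 0, 0]],
  [[0, 0, 0], [0, 0, 0]],
  [[0, 0, 0], [0, 0, 0]],
  [[0, 0, 0], [0, 0, 0]],
])

```text
time_s: 35.78
ee_pos: [479.1, -41.7, 185.8]
ee_rot: [-180.0, 0.0, -108.7]
force: [-6.0, 2.6, 16.0]
gripper_width: 0.5
```

drive_tool([
  [[0, 0, -0.0003], [0, 0, 0]],
  [[0, 0, -0.0003], [0, 0, 0]],
  [[0, 0, 0], [0, 0, 0]],
  [[0, 0, 0], [0, 0, 0]],
  [[0, 0, 0], [0, 0, 0]],
  [[0, 0, 0], [0, 0, 0]],
  [[0, 0, 0], [0, 0, 0]],
  [[0, 0, 0], [0, 0, 0]],
  [[0, 0, 0], [0, 0, 0]],
  [[0, 0, 0], [0, 0, 0]],
])

```text
time_s: 36.62
ee_pos: [479.1, -41.7, 185.5]
ee_rot: [-180.0, 0.0, -108.7]
force: [-7.1, 2.2, 18.4]
gripper_width: 0.5
```

drive_tool([
  [[0, 0, -0.0004], [0, 0, 0]],
  [[0, 0, 0], [0, 0, 0]],
  [[0, 0, 0], [0, 0, 0]],
  [[0, 0, 0], [0, 0, 0]],
  [[0, 0, 0], [0, 0, 0]],
  [[0, 0, 0], [0, 0, 0]],
  [[0, 0, 0], [0, 0, 0]],
  [[0, 0, 0], [0, 0, 0]],
  [[0, 0, 0], [0, 0, 0]],
  [[0, 0, 0], [0, 0, 0]],
])

```text
time_s: 37.45
ee_pos: [479.1, -41.8, 185.4]
ee_rot: [-180.0, 0.0, -108.8]
force: [-8.2, 1.8, 20.8]
gripper_width: 0.5
```

```bash
python3 look.py s27 scene; python3 look.py w27;python3 -c "
import cv2
a=cv2.imread('pics/s27.png');cv2.imwrite('pics/s27z.png',cv2.resize(a[60:300,170:420],None,fx=2.4,fy=2.4,interpolation=cv2.INTER_CUBIC))"
```

```text
37.45 [479.1  -41.77 185.36] [-1.7997e+02  2.0000e-02 -1.0875e+02] [-8.16  1.79 20.77] [0.373 1.349 0.024] 0.45839261399652087
37.5 [479.08 -41.78 185.36] [-1.7997e+02  2.0000e-02 -1.0875e+02] [-9.18  2.36 20.45] [0.345 1.357 0.015] 0.7852421697191252
```

View pics/s27z.png

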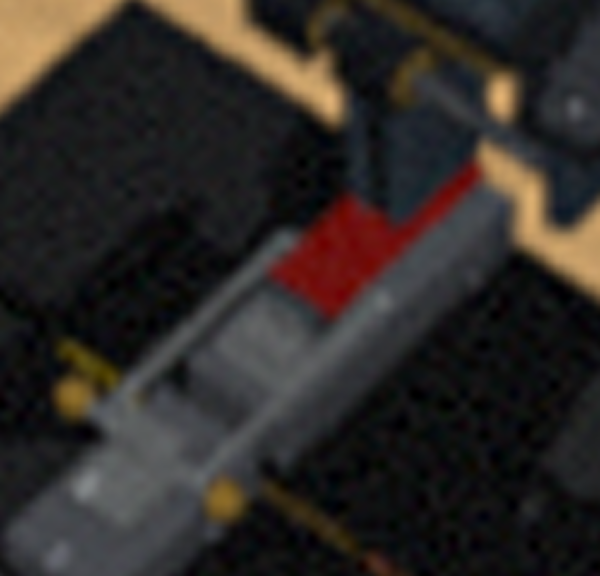

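drive_tool([
  [[0, 0, 0.002], [0, 0, 0]],
  [[0, 0, 0.004], [0, 0, 0]],
  [[0, 0, 0.01], [0, 0, 0]],
  [[0, 0, 0.015], [0, 0, 0]],
  [[0, 0, 0.015], [0, 0, 0]],
  [[0, 0, 0.015], [0, 0, 0]],
  [[0, 0, 0.015], [0, 0, 0]],
  [[0, 0, 0.015], [0, 0, 0]],
  [[0, 0, 0.01], [0, 0, 0]],
  [[0, 0, 0], [0, 0, 0]],
])

```text
time_s: 38.38
ee_pos: [481.0, -42.2, 285.8]
ee_rot: [-179.7, 0.0, -108.7]
force: [0.1, -0.5, -0.0]
gripper_width: 0.3
```

drive_tool([
  [[-0.01, 0.0034, 0], [0, 0, 0]],
  [[-0.01, 0.0034, 0], [0, 0, 0]],
  [[-0.01, 0.0034, 0], [0, 0, 0]],
  [[-0.01, 0.0034, 0], [0, 0, 0]],
  [[-0.01, 0.0034, 0], [0, 0, 0]],
  [[-0.01, 0.0034, 0], [0, 0, 0]],
  [[-0.01, 0.0034, 0], [0, 0, 0]],
  [[-0.01, 0.0034, 0], [0, 0, 0]],
  [[0, 0, 0], [0, 0, 0]],
  [[0, 0, 0], [0, 0, 0]],
])

```text
time_s: 39.22
ee_pos: [399.3, -14.6, 284.0]
ee_rot: [-179.9, 0.0, -108.7]
force: [0.0, 0.0, 0.0]
gripper_width: 0.5
```

```bash
python3 look.py w28; python3 look.py s28 scene;python3 -c "
import cv2
a=cv2.imread('pics/s28.png');cv2.imwrite('pics/s28z.png',cv2.resize(a[60:340,150:420],None,fx=2.1,fy=2.1,interpolation=cv2.INTER_CUBIC))
b=cv2.imread('pics/w28.png');cv2.imwrite('pics/w28z.png',cv2.resize(b[0:280,160:400],None,fx=2.1,fy=2.1,interpolation=cv2.INTER_CUBIC))"
```

```text
39.2167 [399.35 -14.64 283.96] [-1.7993e+02  1.0000e-02 -1.0872e+02] [0.04 0.01 0.02] [-0.007  0.036  0.007] 0.5259568412186735
39.2667 [399.82 -14.78 283.91] [-179.94    0.   -108.74] [-0.62  0.47  0.61] [ 0.043  0.061 -0.048] 0.396924548015987
```

View pics/w28z.png

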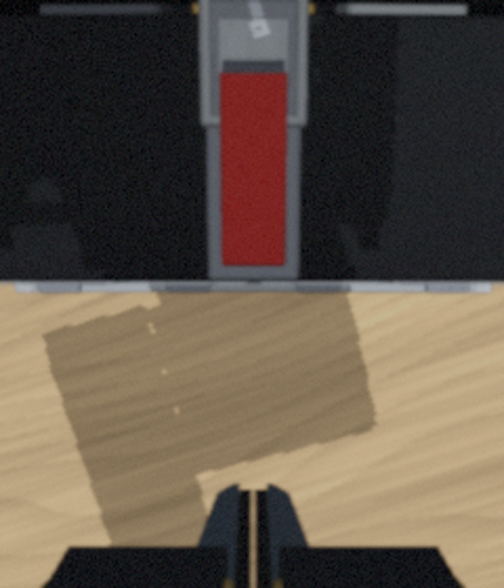

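View pics/s28z.png

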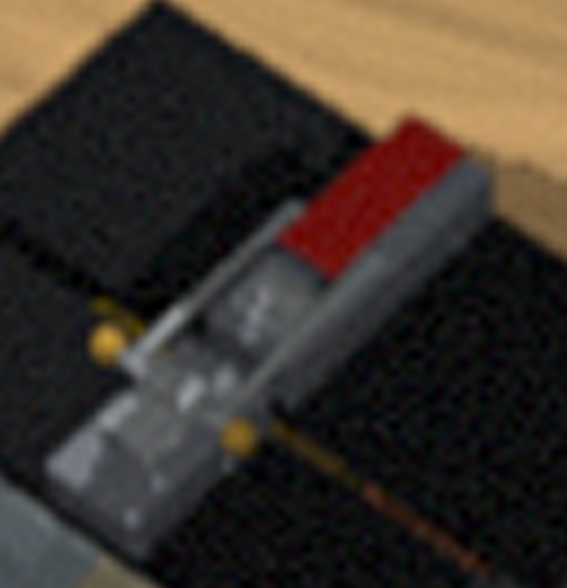

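```bash
python3 - <<'E'
from workcell import env
s=env.state();print(s["time_s"],s["qvel"].round(2),s["force"].round(2));print(env.job_done())
E
```

```text
39.3167 [-0.22  0.59 -0.21  0.04  0.2  -0.05] [-0.3  -0.02  0.03]
the job is handed in; nothing more can be done
None
```

The latch loop is hooked over the keeper, the lever is pressed flat and the case is drawn shut. I handed the job in at 39.3 s, with the gripper clear of the case; no verdict was reported.

**Hooking:** I pinched the loop by its brass balls and pulled it over until the lever met its raised stop. I then lowered the bar behind the lip and moved it in under the lip. The lip visibly covered the bar in the wrist view and resisted a test lift with about 8 N. The highest force I read while the loop was in contact was about 11 N.

**Pressing:** With closed fingers I swung the lever down. The stud resisted with about 11–13 N over its travel. Then the motion stiffened and I stopped at about 22 N (limit 25 N), at a tool height that agrees with the flat stop.

**Last checks:**
- **Pictures:** the final views show the lever lying along the ridge, the bar behind the keeper and the gap between the halves pulled in.
- **Flatness and closing:** I could not measure the lever or cover angle to 0.02 rad from the pictures. That the lever is flat rests on the rise in force at the stop and the tool height there. That the cover is within its limit rests on the pictures and the flat lever.
- **Heights that disagreed:** early camera heights of the bar and keeper differed by 3–4 mm from the gripper reading, because the balls had slid in the pads. The lip cover and the lift test settled it.
- **Hammer, pot and tub:** I worked clear of all three, but did not measure their positions again at the end.

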